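# Pole pieces dowel-hole up, one into the tray and one held ready

## Robot

A 7-joint arm with a two-finger parallel gripper is mounted at the origin on the work surface. World frame = base frame: x ahead of the robot, y to its left, z up, the work surface at z = 0. Lengths are in m, angles in rad, forces in N, time in s.
With the tool pointing down it reaches from about 0.425 to 0.825 m from the base axis. Payload 3.6 kg.
Tool frame: the origin (TCP) lies on the centre line of the jaws, within the pads' length; the fingertips stand 25 mm ahead of it and the grasp point (between the pads) lies 6 mm ahead of it; x points along the fingers, y is the direction in which the jaws open and shut, and the axes are right-handed (so a half turn about x gives the same grasp; the last joint's range is limited). The gripper opens to 93 mm and grips with 3 to 60 N. Pads are 15 mm wide; open, the fingers measure 128 mm over their backs; the gripper's body (75 mm by 188 mm) begins 65 mm behind the grasp point.
Start: joints at [1.121, 0.615, -0.013, 1.423, 0.008, 1.103, -0.04], TCP at [0.267, -0.592, 0.216] pointing down, gripper open.
Joint ranges: [-3.12, 3.12], [-0.3, 2.06], [-1.34, 1.32], [0.26, 2.42], [-1.36, 4.5], [0.01, 1.98], [-2.84, 2.84]. Speed limits (rad/s): [2.79, 2.79, 3.14, 3.14, 3.14, 3.14, 3.14].

## Interface

Orientations are given as a unit quaternion [w, x, y, z].
In Python, from station import monitor, read_camera, camera_info, bot gives the robot as it stands.
- The arm moves only by the shell command python3 -m inch 'ROWS' [FORCE]. ROWS is JSON, a list that holds one entry, the list of rows, each a list of 7 numbers: the shift along the tool's x, y, z in cm, then the turn, a rotation vector about the tool's x, y, z in degrees, then the opening, from 0 (shut) to 1 (fully open). In form: [[[tx, ty, tz, ax, ay, az, fingers], ...]]. A call has 1 to 8 rows; each row is the pose to reach, as a shift and turn from the pose commanded when the call began, along the tool's axes at that moment; what a row does not reach only later rows make up. A row lasts 1/8 s, in which the tool goes at most 62.5 mm and 10.7 degrees, less where a joint would pass 70% of its speed; a pose out of reach is approached as far as the arm can. A call with a gripper value outside its range is refused whole. The fingers move at their own pace and stop on an object; FORCE is the grip in N (left out, the last holds). Time passes only in rows, so rows that repeat a pose let the fingers close. It gives the time, the measured TCP pose, the force and the opening at its end, in the units of the state.
- monitor.get_obs(): the state, without advancing time (a new reading comes with each control period).
- read_camera(name): name is "side" or "top"; returns the picture (384x512x3 uint8, blue, green, red); there is no depth.
- camera_info(name): a dict with "camera_matrix" (3x3 intrinsics, pixels), "pose" (4x4, takes a point from camera to world coordinates). Camera axes: x right, y up, looking along -z (the intrinsics and any distortion apply to the point x, -y, -z); pixel columns grow to the right and rows downward; lengths in m; the calibration is good to about 2 mm. A picture is of the moment at which its call begins. camera_info takes no time and is no camera call.
- bot.hand_in(): hands the job in, once; it reports no verdict.
The state is a dict: "time_s": time; "q": joint angles; "qvel": joint speeds; "joint_torque": joint torques, N m; "tcp_pos": TCP position; "tcp_rot": TCP orientation; "contact_force": force on the tool from outside, world axes, zero at the start; "moment": the same for the moment, N m; "grip_width": opening from 0.0 (shut) to 1.0 (fully open).
Only numpy, scipy, OpenCV 4.12 (cv2) and the standard library are available. Lean on these libraries where they do the work, as an engineer would, in place of code of your own. Each camera call takes 0.05 s, during which the arm holds its last target.

## Task

Neither aluminium pole piece is hole-up: one stands on end, the other lies arc-up on its blind dowel hole. Turn either one until its hole is on top, stand it flat on the floor of the shallow tray, set down gently, not dropped, and let go; then turn the other hole-up too and finish still holding it in the gripper, steady, hole straight up, touching nothing else and at least 10 cm clear of the bench, ready for a dowel to be dropped in. Leave the condenser, coil cap and spring retainer where they lie.

Things in the scene. Friction and masses are not known exactly. Their poses are not given: they have to be found in the camera images.
- pole_a: one of two identical aluminium pole pieces, a 0.2 kg block 44 mm long (x), 46 mm wide (y), 40 mm thick (z), origin at its middle. Blind hole in the middle of the flat +z face; the -z face is hollowed lengthwise by an arc 40 mm wide, 8 mm deep, between 3 mm lands. Starts standing on an x end (origin 22 mm up), hole level and facing the robot's right (-y), give or take 57 degrees
- pole_b: one of two identical aluminium pole pieces, a 0.2 kg block 44 mm long (x), 46 mm wide (y), 40 mm thick (z), origin at its middle. Blind hole in the middle of the flat +z face; the -z face is hollowed lengthwise by an arc 40 mm wide, 8 mm deep, between 3 mm lands. Starts flat on its hole face, arc up (origin 20 mm up), at any yaw
- pole_a_hole (a point): centre of the mouth of that pole piece's blind dowel hole, 14 mm across and 17 mm deep, 20 mm from the block's middle on the face opposite the arc (the arc profile shows on both ends). z points out of the hole
- pole_b_hole (a point): centre of the mouth of that pole piece's blind dowel hole, 14 mm across and 17 mm deep, 20 mm from the block's middle on the face opposite the arc (the arc profile shows on both ends). z points out of the hole
- tray: fixed shallow open steel tray, 180 mm (x) by 200 mm (y), 18 mm high, walls and floor 4 mm thick (inner floor 4 mm above the bench), empty. Origin at the centre of its underside, on the bench
- tester: fixed grey steel tester box, 180 (x) by 220 (y) by 130 mm high, with a red push button, green lamp lens, round meter and two terminals on its top, up to 35 mm more, and a carrying handle standing 29 mm out from its +x side; not used. Origin at the centre of its underside, on the bench
- condenser: small brass condenser lying on its flat steel strap, about 46 by 41 mm, 22 mm high. Origin at its underside on the bench. To be left alone
- coil_cap: black bakelite coil cap, round body 52 mm across with two screw ears (74 mm over the ears) and a tower, 44 mm high, standing on its base. Origin at the centre of its underside. To be left alone
- retainer: steel spring retainer, a flanged cup 42 mm across and 18 mm high, standing mouth up. Origin at the centre of its underside. To be left alone
Things that resemble listed ones, but are neither listed nor needed, are in the scene too. What is shaped like the pole_b but blue or green is not meant.

How it is judged:
By the outcome, as a careful person would: the job done as asked, in the order asked, and still so for the second after the job is handed in, while the arm keeps its last pose, push and grip.
It also fails if it takes over 72 s, if anything falls off the work surface, if the arm or the gripper's body presses on something with over 40 N, if the wrist force passes 120 N, or if a joint passes its speed limit or range.

## Working session

There is one attempt and no reset: what is moved stays moved. The work goes in short steps, Python scripts to look and compute and a shell command to move; the robot and the scene stay as the last step left them, time stands still between calls to the robot, and variables do not carry over. Pictures are saved under pics/ and viewed, and the job is handed in when it is done.

```bash
ls; mkdir -p pics; python3 - <<'E'
from station import monitor, read_camera, camera_info, bot
import cv2,json
for n in("side","top"):
    cv2.imwrite(f"pics/{n}0.png",read_camera(n)); i=camera_info(n); print(n,i)
print(monitor.get_obs())
E
```

```text
pics
side {'camera_matrix': array([[402.43505604,   0.        , 254.23887215],
       [  0.        , 402.43505604, 191.54099776],
       [  0.        ,   0.        ,   1.        ]]), 'pose': array([[-0.75028431,  0.47076018, -0.46417487, -0.04062026],
       [-0.66099886, -0.52098303,  0.54005295,  0.52859144],
       [ 0.01240819,  0.71201231,  0.70205733,  0.92638236],
       [ 0.        ,  0.        ,  0.        ,  1.        ]])}
top {'camera_matrix': array([[445.05962428,   0.        , 257.68363724],
       [  0.        , 445.05962428, 184.56332344],
       [  0.        ,   0.        ,   1.        ]]), 'pose': array([[-0.0056781 ,  0.99508399, -0.09887168,  0.42076089],
       [-0.99993109, -0.00666588, -0.0096631 , -0.14762509],
       [-0.01027466,  0.09881   ,  0.99505327,  1.21165583],
       [ 0.        ,  0.        ,  0.        ,  1.        ]])}
{'time_s': 0.1, 'q': array([ 1.12048998,  0.61579371, -0.01261043,  1.42476195,  0.00810837,
        1.1034268 , -0.04037953]), 'qvel': array([-0.00022756, -0.00357743,  0.00107538, -0.0040101 ,  0.00150346,
        0.00049769,  0.00151646]), 'joint_torque': array([ 1.17405405e-03, -4.60044014e+01,  2.10188585e-01, -1.66245246e+01,
       -6.11523679e-02,  1.69498305e-02,  8.41091719e-05]), 'tcp_pos': array([ 0.2670016 , -0.59181815,  0.21500803]), 'tcp_rot': array([-0.14794313, -0.6910956 , -0.14955402,  0.69147183]), 'contact_force': array([ 0.1969761 , -0.51644627, -0.36473136]), 'moment': array([-0.02228276, -0.00531448,  0.03363505]), 'grip_width': 1.0008791772411407}
```

View pics/side0.png

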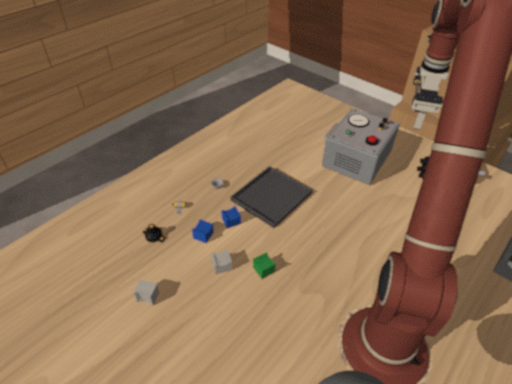

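View pics/top0.png

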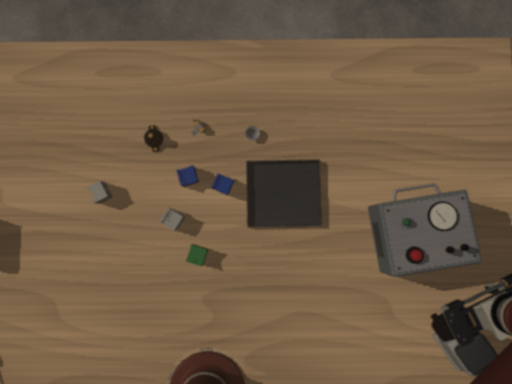

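```bash
python3 - <<'E'
import cv2,numpy as np
t=cv2.imread("pics/top0.png");s=cv2.imread("pics/side0.png")
def c(im,x,y,r=22): return cv2.resize(im[y-r:y+r,x-r:x+r],(380,290*0+380),interpolation=cv2.INTER_CUBIC)
a=np.hstack([c(t,98,191),c(t,173,219)]);b=np.hstack([c(s,147,291),c(s,222,262)])
cv2.imwrite("pics/c1.png",cv2.resize(np.vstack([a,b]),(600,600)))
E
```

```text
(no output)
```

View pics/c1.png

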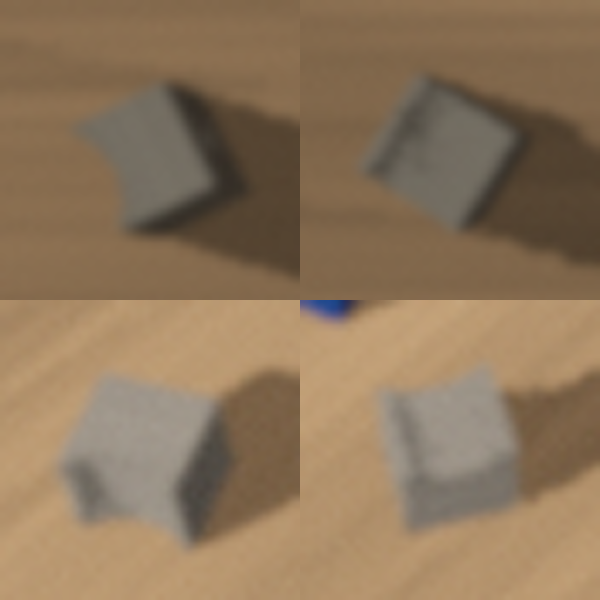

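```bash
cat > h.py <<'E'
import numpy as np,cv2
from scipy.spatial.transform import Rotation as R
from scipy.optimize import least_squares
from station import camera_info
CI={n:camera_info(n) for n in("side","top")}
def proj(n,P):
    c=CI[n];T=np.linalg.inv(c["pose"]);p=np.atleast_2d(P)@T[:3,:3].T+T[:3,3]
    p=p*[1,-1,-1];u=p@c["camera_matrix"].T;return u[:,:2]/u[:,2:]
def back(n,uv,z):
    c=CI[n];K=c["camera_matrix"];d=np.linalg.inv(K)@[uv[0],uv[1],1];d=c["pose"][:3,:3]@(d*[1,-1,-1]);o=c["pose"][:3,3]
    return o+d*(z-o[2])/d[2]
def block():
    a=np.arcsin(20/29);  # arc: width40 depth8 radius 29
    th=np.linspace(-a,a,15);prof=[(29*np.sin(t),-20-(29*np.cos(a))+29*np.cos(t)) for t in th]
    prof=[(-23,20),(-23,-20)]+prof+[(23,-20),(23,20)]
    return np.array(prof)/1000.
def draw(n,im,pos,rot,s=1,off=(0,0),col=(0,0,255)):
    p=block()
    f=lambda P:((proj(n,P@rot.as_matrix().T+pos)-off+.5)*s-.5).round().astype(np.int32)
    A=f(np.c_[np.full(len(p),.022),p]);B=f(np.c_[np.full(len(p),-.022),p])
    cv2.polylines(im,[A],True,(0,0,255),1);cv2.polylines(im,[B],True,(0,255,0),1)
    for i in(0,1,-2,-1): cv2.line(im,tuple(map(int,A[i])),tuple(map(int,B[i])),(255,255,0),1)
    t=np.linspace(0,6.3,20);cv2.polylines(im,[f(np.c_[.007*np.cos(t),.007*np.sin(t),t*0+.02])],True,(255,0,255),1)
E
python3 - <<'E'
from h import *
for nm,uv,z in(("a",(98,191),.044),("b",(173,219),.04),("blue1",(188,176),.04),("blue2",(223,184),.04),("green",(197,255),.04),("capt",(153,138),.03),("cond",(199,128),.01),("ret",(252,132),.018),
 ("t1",(247,161),.018),("t2",(320,160),.018),("t3",(322,227),.018),("t4",(248,228),.018),("tester",(430,230),.13)):
    p=back("top",uv,z);print(nm,p.round(3),np.hypot(*p[:2]).round(3), proj("side",p).round())
E
```

```text
a [0.523 0.286 0.044] 0.596 [[146. 286.]]
b [0.448 0.087 0.04 ] 0.456 [[223. 255.]]
blue1 [0.561 0.049 0.04 ] 0.563 [[204. 225.]]
blue2 [ 0.539 -0.044  0.04 ] 0.541 [[232. 212.]]
green [0.354 0.023 0.04 ] 0.354 [[264. 260.]]
capt [0.667 0.146 0.03 ] 0.682 [[154. 228.]]
cond [0.698 0.025 0.01 ] 0.698 [[180. 205.]]
ret [ 0.684 -0.121  0.018] 0.694 [[216. 182.]]
t1 [ 0.604 -0.107  0.018] 0.613 [[231. 195.]]
t2 [ 0.605 -0.305  0.018] 0.678 [[270. 165.]]
t3 [ 0.425 -0.307  0.018] 0.524 [[313. 189.]]
t4 [ 0.423 -0.11   0.018] 0.437 [[275. 224.]]
tester [ 0.415 -0.552  0.13 ] 0.691 [[362. 129.]]
```

```bash
cat > fit.py <<'E'
from h import *
s=300/44
def px(o,l): return np.array([( (x+.5)/s-.5+o[0],(y+.5)/s-.5+o[1]) for x,y in l])
# a: model corners (x=+end up). local: rot with x up, z=hole horizontal
Ca={"top":(px((76,169),[(75,125),(167,83),(215,188),(125,230)]),None)}
def ra(yaw): # x->up, z->h=(cos,sin), y = z cross x
    h=np.array([np.cos(yaw),np.sin(yaw),0]);x=np.array([0,0,1.]);return R.from_matrix(np.c_[x,np.cross(h,x),h])
def rb(yaw):
    z=np.array([0,0,-1.]);x=np.array([np.cos(yaw),np.sin(yaw),0]);return R.from_matrix(np.c_[x,np.cross(z,x),z])
# a top face order: arc-left, hole-left.. local (x,y,z): y sign: y=h×up
# side a: topface corners: (105,375-300)?,...
def fit(rf,z,items,x0):
    def f(p): 
        r=rf(p[2]);return np.concatenate([(proj(n,r.apply(np.array([L])/1000)+[p[0],p[1],z])[0]-uv) for n,L,uv in items])
    q=least_squares(f,x0,loss="soft_l1");return q.x,np.abs(q.fun).reshape(-1,2).max(1).round(2)
if __name__=="__main__":
    T=px((76,169),[(75,125),(167,83),(215,188),(125,230)])
    # h=(+.42,-.91)->y_local=h×up=( -.91,-.42): -x side => lower in image
    S=px((125,269),[(105,73),(217,103),(182,195),(65,165)])
    best=[]
    A=[("top",(22,-23,-20),T[0]),("top",(22,-23,20),T[1]),("top",(22,23,20),T[2]),("top",(22,23,-20),T[3])]
    pa,ea=fit(ra,.022,A,[.52,.286,np.arctan2(-.91,.42)]);print(pa,np.degrees(pa[2]),ea)
    B=px((151,197),[(120,75),(223,135),(160,230),(62,170)])
    # arc axis along B0-B3 direction (image down-left => -x,+y)
    yaw=np.arctan2(.058,-.095)
    # x+ end is B3,B2 ; z down, y=z×x
    y=np.cross([0,0,-1],[np.cos(yaw),np.sin(yaw),0]);print(y)
    sg=1 if y[1]>0 else -1
    Bi=[("top",(-22,23*sg,-20),B[0]),("top",(-22,-23*sg,-20),B[1]),("top",(22,-23*sg,-20),B[2]),("top",(22,23*sg,-20),B[3])]
    pb,eb=fit(rb,.02,Bi,[.448,.087,yaw]);print(pb,np.degrees(pb[2]),eb)
    t=cv2.imread("pics/top0.png");sd=cv2.imread("pics/side0.png");out=[]
    for n,im,c in(("top",t,(98,191)),("top",t,(173,219)),("side",sd,(147,291)),("side",sd,(222,262))):
        r=22;o=np.array(c)-r;k=cv2.resize(im[c[1]-r:c[1]+r,c[0]-r:c[0]+r],(300,300),interpolation=cv2.INTER_CUBIC)
        if c[0] in(98,147): draw(n,k,[pa[0],pa[1],.022],ra(pa[2]),s,o)
        else: draw(n,k,[pb[0],pb[1],.02],rb(pb[2]),s,o)
        out.append(k)
    cv2.imwrite("pics/ov1.png",np.vstack([np.hstack(out[:2]),np.hstack(out[2:])]))
E
python3 fit.py
```

```text
[ 0.52118247  0.28866706 -1.12280412] -64.33193738875764 [0.13 0.32 0.23 0.38]
[0.52108655 0.85350384 0.        ]
[0.44786433 0.0915637  2.59313778] 148.5758502276706 [0.33 0.16 0.36 0.21]
```

View pics/ov1.png

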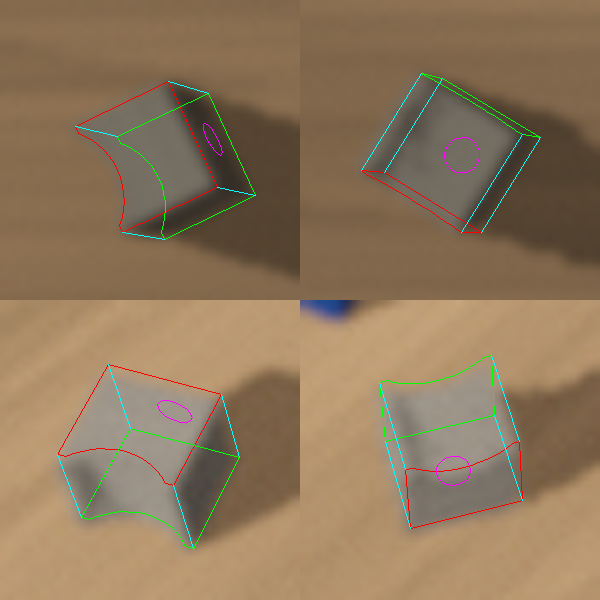

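```bash
cat >> h.py <<'E'
from station import monitor
def st():
    o=monitor.get_obs();p=np.array(o["tcp_pos"]);q=o["tcp_rot"];return o,p,R.from_quat([q[1],q[2],q[3],q[0]])
def Rt(t,y):
    t=np.array(t,float)/np.linalg.norm(t);y=np.array(y,float);y-=t*(y@t);y/=np.linalg.norm(y);return R.from_matrix(np.c_[t,y,np.cross(t,y)])
def rel(P,T):
    o,p,r=st();d=r.inv().apply(np.array(P)-p)*100;v=(r.inv()*T).as_rotvec(degrees=True)
    return d.round(2),v.round(1)
def show():
    o,p,r=st();print("t",round(o["time_s"],2),"p",p.round(4),"tx",r.as_matrix()[:,0].round(3),"ty",r.as_matrix()[:,1].round(3),"q",o["q"].round(2),"F",np.round(o["contact_force"],1),"g",round(o["grip_width"],3))
h_a=np.array([np.cos(np.radians(-64.3)),np.sin(np.radians(-64.3)),0]);up=np.array([0,0,1.])
E
python3 - <<'E'
from h import *
show()
c=np.array([.521,.288,.022]);yb=np.cross(h_a,up)
t0=(-h_a-up)/2**.5
for s in(1,-1):
    T=Rt(t0,s*yb); g=c-.005*t0
    print(s,rel(g-.006*t0-.10*t0,T), rel(g-.006*t0,T), g-.006*t0-.1*t0)
print(rel([.4,-.3,.35],st()[2]))
E
```

```text
t 0.1 p [ 0.267  -0.5918  0.215 ] tx [-0.001  0.002 -1.   ] ty [ 0.411 -0.911 -0.002] q [ 1.12  0.62 -0.01  1.42  0.01  1.1  -0.04] F [ 0.2 -0.5 -0.4] g 1.001
1 (array([ 11.59, -61.87, -59.53]), array([ 83.6, -35.4, -34.5])) (array([ 18.68, -68.93, -59.36]), array([ 83.6, -35.4, -34.5])) [0.5550374  0.2172755  0.10048885]
-1 (array([ 11.59, -61.87, -59.53]), array([-86.3,  34.7, -35.6])) (array([ 18.68, -68.93, -59.36]), array([-86.3,  34.7, -35.6])) [0.5550374  0.2172755  0.10048885]
(array([-13.45, -21.16, -24.12]), array([0., 0., 0.]))
```

```bash
python3 - <<'E'
from h import *
c=np.array([.521,.288,.022]);yb=np.cross(h_a,up)
t0=(-h_a-up)/2**.5
T=Rt(t0,-yb)
o,p,r=st()
v=(r.inv()*T).as_rotvec(degrees=True)
print(rel([.52,.0,.36],r),v*.5, v)
E
```

```text
(array([-14.4 , -43.57, -47.4 ]), array([0., 0., 0.])) [-43.13640384  17.37449209 -17.80901101] [-86.27280769  34.74898419 -35.61802201]
```

```bash
python3 -m inch '[[[-6,0,0,0,0,0,1],[-12,0,0,0,0,0,1],[-14.4,-4.4,-4.7,-9,3.5,-3.5,1],[-14.4,-8.8,-9.4,-17,7,-7,1],[-14.4,-13.2,-14.1,-26,10.5,-10.5,1],[-14.4,-17.6,-18.8,-34,14,-14,1],[-14.4,-22,-23.5,-43,17.4,-17.8,1],[-14.4,-26.4,-28.5,-50,20,-21,1]]]' && python3 -c "
from h import *
show()
c=np.array([.521,.288,.022]);yb=np.cross(h_a,up)
t0=(-h_a-up)/2**.5
T=Rt(t0,-yb);g=c-.011*t0
print(rel([.54,.1,.3],T),rel(g-.1*t0,T))"
```

```text
time_s: 1.1
tcp_pos: [0.4115, -0.2493, 0.3596]
tcp_rot: [0.273, 0.632, 0.567, -0.453]
contact_force: [0.8, 0.9, 0.0]
grip_width: 0.997
t 1.1 p [ 0.4115 -0.2493  0.3596] tx [-0.052  0.47  -0.881] ty [ 0.963 -0.209 -0.168] q [ 0.94  0.45 -0.37  1.44 -0.21  1.6   0.36] F [0.8 0.9 0. ] g 0.997
(array([ 20.99,   6.1 , -30.71]), array([-36.2,  14.5, -14.6])) (array([ 44.  ,   8.46, -32.35]), array([-36.2,  14.5, -14.6]))
```

```bash
python3 -m inch '[[[3.5,1,-5,-9,3.6,-3.6,1],[7,2,-10,-18,7.2,-7.2,1],[10.5,3,-15,-27,10.8,-10.8,1],[14,4,-20,-36.2,14.5,-14.6,1],[18,5,-25,-36.2,14.5,-14.6,1],[21,6,-30.7,-36.2,14.5,-14.6,1],[25,6.5,-31,-36.2,14.5,-14.6,1],[28,7,-31,-36.2,14.5,-14.6,1]]]' && python3 -c "
from h import *
show()
c=np.array([.521,.288,.022]);yb=np.cross(h_a,up)
t0=(-h_a-up)/2**.5
T=Rt(t0,-yb);g=c-.011*t0
print(rel(g-.07*t0,T),rel(g,T))"
```

```text
time_s: 2.1
tcp_pos: [0.546, 0.1337, 0.2361]
tcp_rot: [0.324, 0.491, 0.782, -0.205]
contact_force: [0.0, -0.5, 0.0]
grip_width: 1.002
t 2.1 p [0.546  0.1337 0.2361] tx [-0.308  0.636 -0.708] ty [ 0.901  0.434 -0.002] q [ 0.42  0.76 -0.63  1.5  -0.33  1.28  0.47] F [ 0.  -0.5  0. ] g 1.002
(array([17.64,  4.47,  4.52]), array([-0.1,  0.1,  0.1])) (array([24.64,  4.48,  4.51]), array([-0.1,  0.1,  0.1]))
```

```bash
python3 -m inch '[[[5,4.5,4.5,0,0,0,1],[10,4.5,4.5,0,0,0,1],[15,4.5,4.5,0,0,0,1],[17.6,4.5,4.5,0,0,0,1],[17.6,4.5,4.5,0,0,0,1]]]' && python3 -c "
from h import *
from station import read_camera
show()
c=np.array([.521,.288,.022]);yb=np.cross(h_a,up)
t0=(-h_a-up)/2**.5
T=Rt(t0,-yb);g=c-.011*t0
print(rel(g,T))
cv2.imwrite('pics/s1.png',cv2.resize(read_camera('side')[200:350,60:260],(800,600)))
cv2.imwrite('pics/t1.png',cv2.resize(read_camera('top')[120:270,20:220],(800,600)))
"
```

```text
time_s: 2.72
tcp_pos: [0.545, 0.2354, 0.0797]
tcp_rot: [0.322, 0.491, 0.783, -0.205]
contact_force: [-0.3, -0.3, -0.2]
grip_width: 1.001
t 2.73 p [0.545  0.2354 0.0797] tx [-0.31   0.636 -0.707] ty [ 0.901  0.434 -0.005] q [ 0.26  0.96 -0.61  1.61 -0.33  0.93  0.49] F [-0.3 -0.3 -0.2] g 1.001
(array([ 7.06,  0.15, -0.  ]), array([-0.2, -0. ,  0.2]))
```

View pics/s1.png

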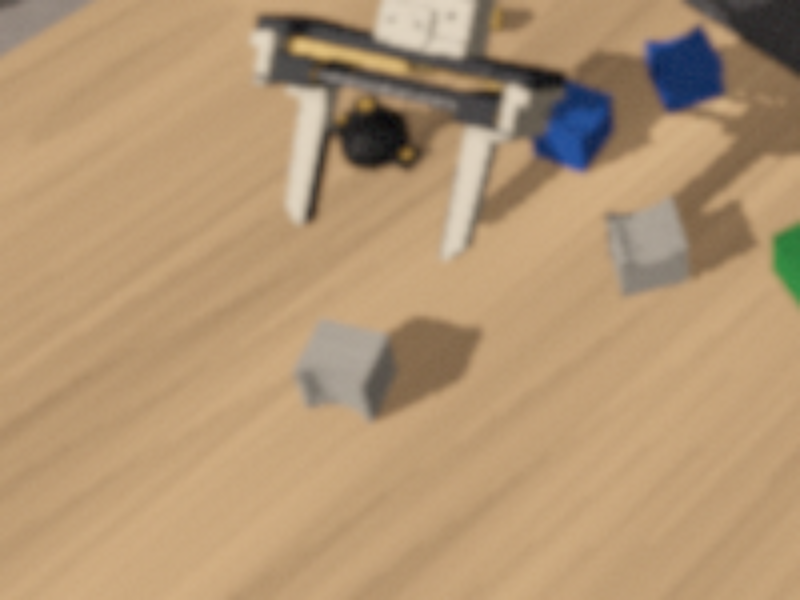

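View pics/t1.png

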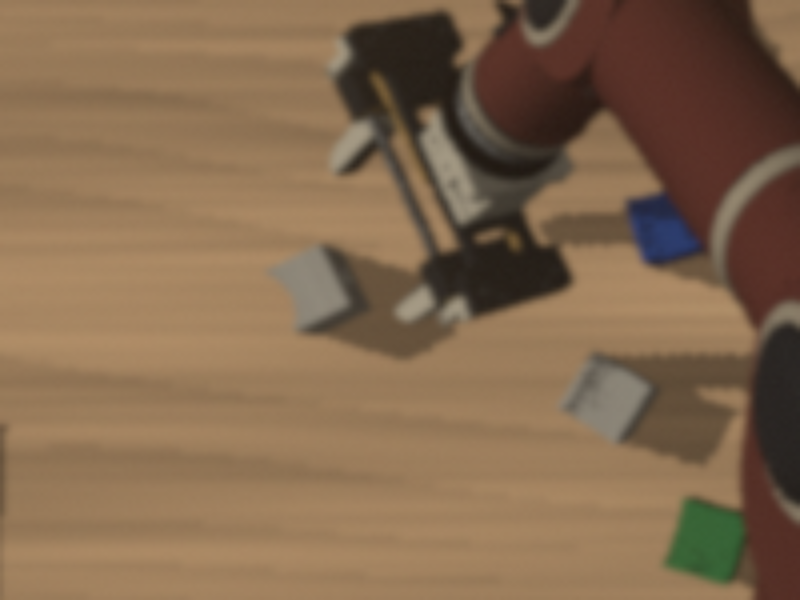

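```bash
python3 -c "
from h import *
o,p,r=st();m=r.as_matrix()
for s in(1,-1):
  for e in (.0465,.064):
    q=p+.025*m[:,0]+s*e*m[:,1]; print((proj('top',q)-[20,120])*4,(proj('side',q)-[60,200])*4)
"
```

```text
[[328.81787528 189.29815788]] [[299.32351237 255.22639487]]
[[318.06099107 165.42728588]] [[274.74847916 248.86070193]]
[[386.49643004 317.2940878 ]] [[432.57902034 289.74368887]]
[[397.44753526 341.59596053]] [[458.16572819 296.3714368 ]]
```

```bash
python3 -c "
from h import *
from station import read_camera
show()
o,p,r=st();m=r.as_matrix();out=[]
for n,(x0,y0,w) in(('side',(115,200,75)),('top',(90,130,75))):
  k=cv2.resize(read_camera(n)[y0:y0+w,x0:x0+w],(400,400),interpolation=cv2.INTER_CUBIC);s=400/w
  f=lambda P:tuple(int(v) for v in ((proj(n,P)[0]-[x0,y0]+.5)*s))
  for sg in(1,-1):
    for zz in(-.0075,.0075):
      cv2.line(k,f(p+m@[.025,sg*.0465,zz]),f(p+m@[-.04,sg*.0465,zz]),(0,0,255),1)
      cv2.line(k,f(p+m@[.025,sg*.064,zz]),f(p+m@[-.04,sg*.064,zz]),(0,255,0),1)
      cv2.line(k,f(p+m@[.025,sg*.064,zz]),f(p+m@[.025,sg*.0465,zz]),(255,0,0),1)
  out.append(k)
cv2.imwrite('pics/f1.png',np.hstack(out))
"
```

```text
t 2.83 p [0.5484 0.2335 0.0812] tx [-0.303  0.637 -0.709] ty [ 0.903  0.43  -0.   ] q [ 0.26  0.96 -0.61  1.61 -0.33  0.93  0.49] F [ 0.6 -1.1  0.4] g 1.002
```

View pics/f1.png

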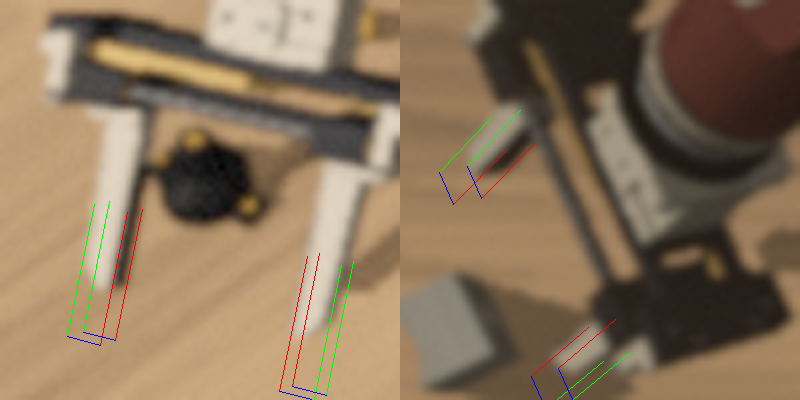

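```bash
python3 -c "
from h import *
P=[[],[]]
ps=[st()[1] for _ in range(5)];print(np.array(ps).round(4))
def tri(a,b):
  def f(X): return np.r_[proj('side',X)[0]-a,proj('top',X)[0]-b]
  q=least_squares(f,[.54,.25,.08]);return q.x,q.fun
o,p,r=st();m=r.as_matrix()
L,e1=tri((115+105*.1875,200+287*.1875),(90+78*.1875,130+170*.1875))
Rr,e2=tri((115+308*.1875,200+330*.1875),(90+162*.1875,130+362*.1875))
print(L,e1,Rr,e2)
for X in(L,Rr,(L+Rr)/2): print((m.T@(X-p)).round(4))
"
```

```text
[[0.5492 0.233  0.0818]
 [0.5492 0.233  0.0818]
 [0.5492 0.233  0.0818]
 [0.5492 0.233  0.0818]
 [0.5492 0.233  0.0818]]
[0.594246   0.25658581 0.08290651] [ 0.03765242  0.00982562 -0.0253047  -0.02942534] [0.49975145 0.21083241 0.08896313] [-0.47783791 -0.1034328   0.31117278  0.38249267]
[ 0.0007  0.0508 -0.0022]
[-0.0043 -0.0542 -0.0059]
[-0.0018 -0.0017 -0.004 ]
```

```bash
python3 -m inch '[[[0,0,0,0,0,0,1],[0,0,0,0,0,0,1]]]' && python3 -c "
from h import *
from station import read_camera
show();print(monitor.get_obs()['q'])
read_camera('top');show();print(monitor.get_obs()['q'])
cv2.imwrite('pics/s2.png',cv2.resize(read_camera('side')[200:290,100:220],(800,600),interpolation=cv2.INTER_CUBIC))
cv2.imwrite('pics/t2.png',cv2.resize(read_camera('top')[125:215,80:200],(800,600),interpolation=cv2.INTER_CUBIC))
show();print(monitor.get_obs()['q'])
"
```

```text
time_s: 3.18
tcp_pos: [0.548, 0.2337, 0.0816]
tcp_rot: [0.325, 0.493, 0.781, -0.205]
contact_force: [-0.3, -0.5, 0.6]
grip_width: 1.0
t 3.17 p [0.548  0.2337 0.0816] tx [-0.303  0.637 -0.709] ty [0.903 0.43  0.   ] q [ 0.26  0.96 -0.61  1.61 -0.33  0.93  0.49] F [-0.3 -0.5  0.6] g 1.0
[ 0.25868555  0.95907136 -0.61110427  1.61000452 -0.32842165  0.92773624
  0.49362795]
t 3.23 p [0.5478 0.2339 0.0815] tx [-0.304  0.637 -0.709] ty [ 0.903  0.43  -0.   ] q [ 0.26  0.96 -0.61  1.61 -0.33  0.93  0.49] F [ 0.4 -0.2  0.6] g 0.999
[ 0.25847632  0.9592785  -0.61122426  1.61023007 -0.32842639  0.92770884
  0.49364429]
t 3.33 p [0.5476 0.2341 0.0813] tx [-0.304  0.637 -0.708] ty [ 0.903  0.431 -0.001] q [ 0.26  0.96 -0.61  1.61 -0.33  0.93  0.49] F [ 0.  -0.3  0.2] g 0.998
[ 0.25818938  0.9596355  -0.61129765  1.61047943 -0.32841445  0.92761522
  0.49363834]
```

View pics/s2.png

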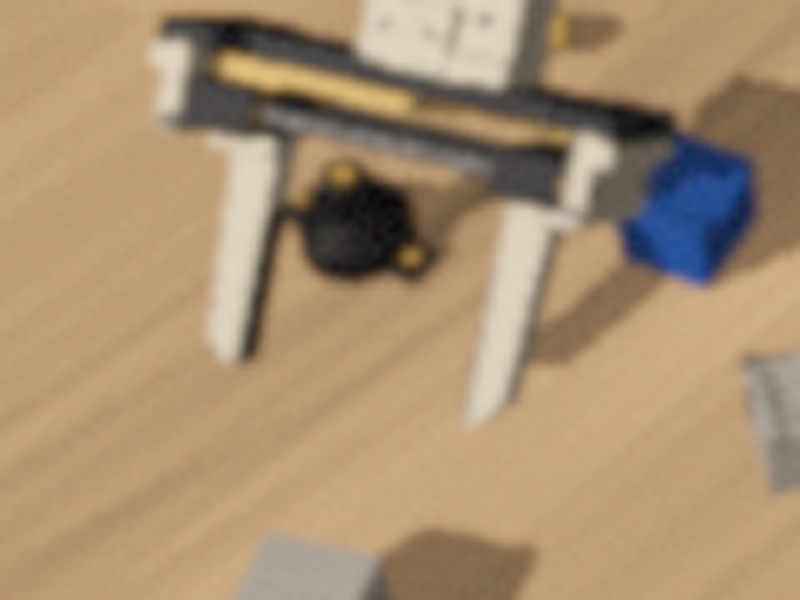

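View pics/t2.png

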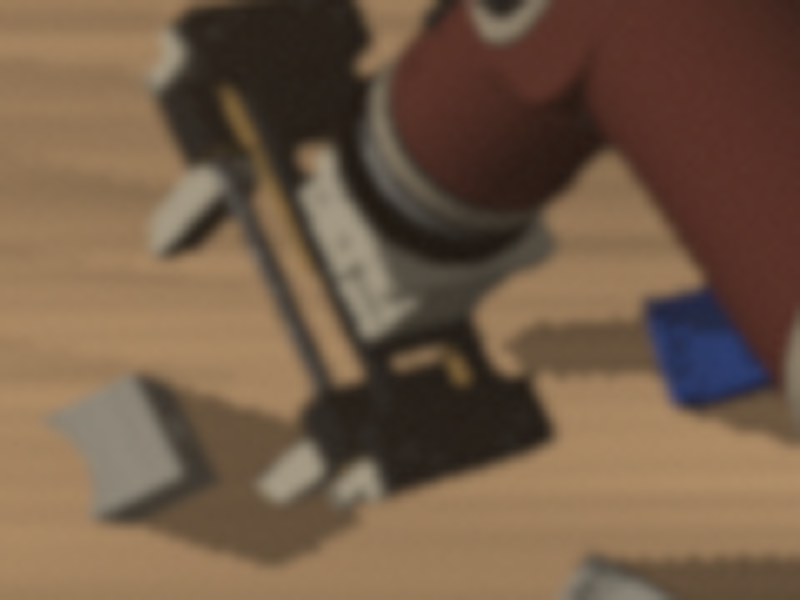

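```bash
python3 -m inch '[[[2.5,0,0,0,0,0,1],[5,0,0,0,0,0,1],[5,0,0,0,0,0,1]]]' && python3 -c "
from h import *
from station import read_camera
show()
o,p,r=st();m=r.as_matrix();out=[]
for n,(x0,y0,w) in(('side',(115,220,90)),('top',(75,140,75))):
  k=cv2.resize(read_camera(n)[y0:y0+w,x0:x0+w],(400,400),interpolation=cv2.INTER_CUBIC);s=400/w
  f=lambda P:tuple(int(v) for v in ((proj(n,P)[0]-[x0,y0]+.5)*s))
  for sg in(1,-1):
      zz=-.0075
      cv2.line(k,f(p+m@[.025,sg*.0465,zz]),f(p+m@[-.04,sg*.0465,zz]),(0,0,255),1)
      cv2.line(k,f(p+m@[.025,sg*.064,zz]),f(p+m@[-.04,sg*.064,zz]),(0,255,0),1)
      cv2.line(k,f(p+m@[.025,sg*.064,zz]),f(p+m@[.025,sg*.0465,zz]),(255,0,0),1)
  out.append(k)
cv2.imwrite('pics/f3.png',np.hstack(out))
"
```

```text
time_s: 3.7
tcp_pos: [0.5301, 0.2673, 0.0452]
tcp_rot: [0.323, 0.491, 0.783, -0.205]
contact_force: [-0.5, 0.0, 0.0]
grip_width: 0.997
t 3.7 p [0.5301 0.2673 0.0452] tx [-0.309  0.636 -0.707] ty [ 0.901  0.434 -0.004] q [ 0.21  1.01 -0.62  1.66 -0.34  0.82  0.5 ] F [-0.5  0.   0. ] g 0.997
```

View pics/f3.png

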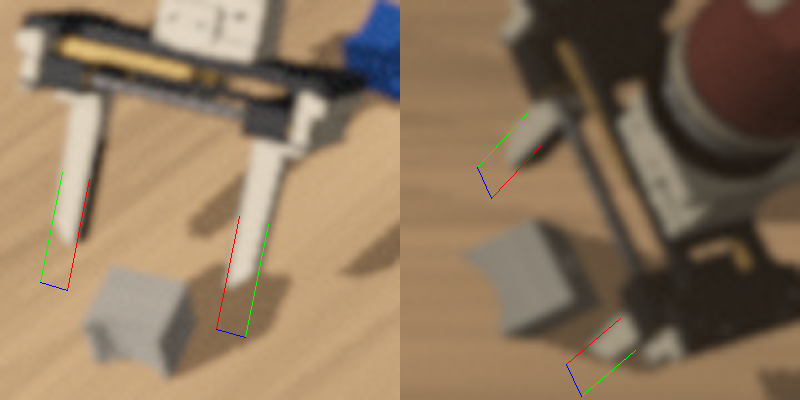

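```bash
python3 -c "
from h import *
def tri(a,b):
  f=lambda X: np.r_[proj('side',X)[0]-a,proj('top',X)[0]-b]
  q=least_squares(f,[.54,.25,.08]);return q.x,q.fun
o,p,r=st();m=r.as_matrix();print(p)
L,e1=tri((115+72/4.444,220+243/4.444),(75+115/5.333,140+160/5.333))
Rr,e2=tri((115+237/4.444,220+285/4.444),(75+200/5.333,140+357/5.333))
print(L,e1.round(2),Rr,e2.round(2))
for X in(L,Rr,(L+Rr)/2): print((m.T@(X-p)).round(4))
c=np.array([.521,.288,.022]);print('block in tool',(m.T@(c-p)).round(4))
"
```

```text
[0.53275277 0.26584023 0.04593283]
[0.57766093 0.29069334 0.04352421] [-0.42 -0.11  0.29  0.34] [0.48074885 0.24571577 0.04746141] [ 0.36  0.08 -0.24 -0.3 ]
[ 0.0039  0.0512 -0.0005]
[ 0.0019 -0.0556 -0.004 ]
[ 0.0029 -0.0022 -0.0023]
block in tool [ 0.0346 -0.0011 -0.0009]
```

```bash
python3 -m inch '[[[1.5,0.1,0.1,0,0,0,1],[2.5,0.1,0.1,0,0,0,1],[2.5,0.1,0.1,0,0,0,1]]]' && python3 -c "
from h import *
from station import read_camera
show()
out=[]
for n,(x0,y0,w) in(('side',(115,220,90)),('top',(75,140,75))):
  k=cv2.resize(read_camera(n)[y0:y0+w,x0:x0+w],(400,400),interpolation=cv2.INTER_CUBIC)
  out.append(k)
cv2.imwrite('pics/f4.png',np.hstack(out))
"
```

```text
time_s: 4.18
tcp_pos: [0.5245, 0.2826, 0.0268]
tcp_rot: [0.323, 0.492, 0.782, -0.205]
contact_force: [-0.7, 0.1, 0.2]
grip_width: 0.999
t 4.17 p [0.5245 0.2826 0.0268] tx [-0.307  0.637 -0.707] ty [ 0.902  0.432 -0.002] q [ 0.19  1.03 -0.62  1.67 -0.34  0.77  0.51] F [-0.7  0.1  0.2] g 0.999
```

View pics/f4.png

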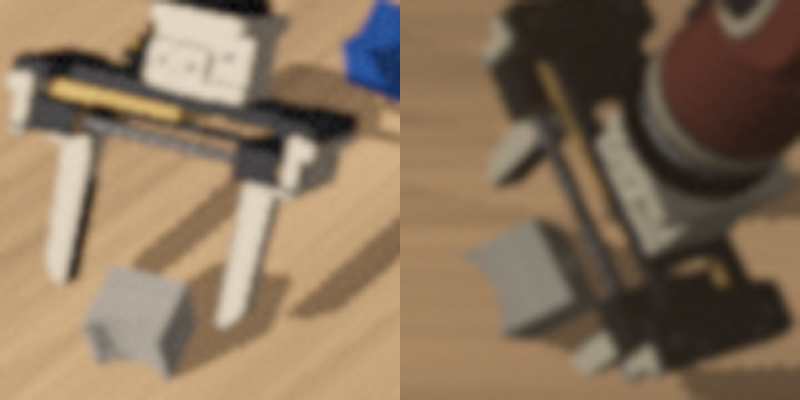

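```bash
python3 -m inch '[[[1,0,0,0,0,0,1],[2,0,0,0,0,0,1],[2,0,0,0,0,0,1]]]' && python3 -c "
from h import *
from station import read_camera
show()
out=[]
for n,(x0,y0,w) in(('side',(115,220,90)),('top',(75,140,75))):
  k=cv2.resize(read_camera(n)[y0:y0+w,x0:x0+w],(400,400),interpolation=cv2.INTER_CUBIC)
  out.append(k)
cv2.imwrite('pics/f5.png',np.hstack(out))
"
```

```text
time_s: 4.65
tcp_pos: [0.5183, 0.2954, 0.0126]
tcp_rot: [0.323, 0.492, 0.782, -0.205]
contact_force: [0.3, -0.5, 0.6]
grip_width: 1.004
t 4.65 p [0.5183 0.2954 0.0126] tx [-0.307  0.637 -0.707] ty [ 0.902  0.432 -0.002] q [ 0.17  1.05 -0.62  1.69 -0.35  0.73  0.51] F [ 0.3 -0.5  0.6] g 1.004
```

View pics/f5.png

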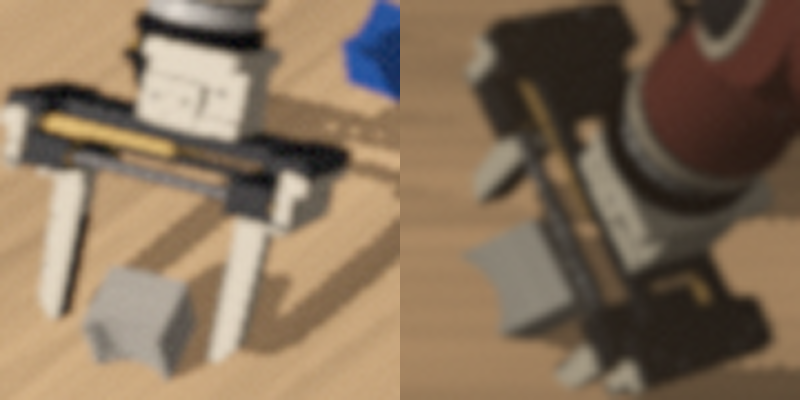

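```bash
python3 -m inch '[[[0,0,0,0,0,0,0.6],[0,0,0,0,0,0,0.3],[0,0,0,0,0,0,0.3],[0,0,0,0,0,0,0.3],[0,0,0,0,0,0,0.3],[0,0,0,0,0,0,0.3]]]' 30 && python3 -c "
from h import *
from station import read_camera
show()
out=[]
for n,(x0,y0,w) in(('side',(115,220,90)),('top',(75,140,75))):
  k=cv2.resize(read_camera(n)[y0:y0+w,x0:x0+w],(400,400),interpolation=cv2.INTER_CUBIC)
  out.append(k)
cv2.imwrite('pics/f6.png',np.hstack(out))
"
```

```text
time_s: 5.5
tcp_pos: [0.5194, 0.2946, 0.0131]
tcp_rot: [0.324, 0.492, 0.781, -0.205]
contact_force: [0.5, 0.1, -0.4]
grip_width: 0.495
t 5.5 p [0.5194 0.2946 0.0131] tx [-0.305  0.637 -0.708] ty [ 0.902  0.431 -0.001] q [ 0.17  1.05 -0.62  1.69 -0.35  0.73  0.51] F [ 0.5  0.1 -0.4] g 0.495
```

View pics/f6.png

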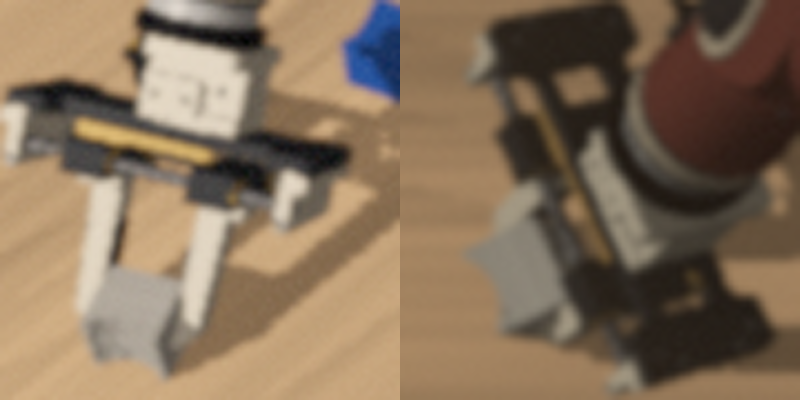

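```bash
python3 -m inch '[[[-1,0,-1,0,0,0,0.3],[-4,0,-4,0,0,0,0.3],[-8,0,-8,0,0,0,0.3],[-12,0,-12,0,0,0,0.3],[-14,0,-14,0,-10,0,0.3],[-14,0,-14,0,-20,0,0.3],[-14,0,-14,0,-30,0,0.3],[-14,0,-14,0,-40,0,0.3]]]' && python3 -c "
from h import *
show()"
```

```text
time_s: 6.6
tcp_pos: [0.5192, 0.2951, 0.213]
tcp_rot: [0.574, 0.393, 0.621, -0.361]
contact_force: [-0.5, 1.1, -2.7]
grip_width: 0.492
t 6.6 p [0.5192 0.2951 0.213 ] tx [-0.034  0.073 -0.997] ty [0.903 0.431 0.001] q [-0.33  0.55 -0.3   1.59  0.09  1.01 -0.18] F [-0.5  1.1 -2.7] g 0.492
```

```bash
python3 -c "
from h import *
t1=(h_a-up)/2**.5
T=Rt(t1,np.cross(up,h_a));m=T.as_matrix();ct=np.array([-.0115,-.001,-.0015])
for c in([.515,.05,.2],[.515,-.207,.15],[.515,-.207,.024]): print(rel(np.array(c)-m@ct,T))"
```

```text
(array([  0.14, -10.84,  22.95]), array([ -0.2, -49.6,  -0. ]))
(array([  3.24, -21.91,  46.47]), array([ -0.2, -49.6,  -0. ]))
(array([ 15.8 , -21.93,  47.48]), array([ -0.2, -49.6,  -0. ]))
```

```bash
python3 -m inch '[[[0,-2.5,5,0,-10,0,0.3],[0,-5,10.5,0,-20,0,0.3],[0,-7.5,16,0,-30,0,0.3],[0.1,-10,22,0,-40,0,0.3],[0.8,-13,28,0,-49.5,0,0.3],[1.6,-16,34,0,-49.5,0,0.3],[2.4,-19,40,0,-49.5,0,0.3],[3.2,-21.9,46.3,0,-49.5,0,0.3]]]' && python3 -m inch '[[[0,0,0,0,0,0,0.3],[0,0,0,0,0,0,0.3]]]' && python3 -c "
from h import *
from station import read_camera
show();cv2.imwrite('pics/s7.png',read_camera('side'));cv2.imwrite('pics/t7.png',read_camera('top'));show()
o,p,r=st();m=r.as_matrix();ct=np.array([-.0115,-.001,-.0015]);c=p+m@ct
# block rot in tool now: block z up , y = h x up...
b=Rt(-h_a,np.cross(h_a,up)*-1);print(c)
out=[]
for n in('side','top'):
  u=proj(n,c)[0];x0,y0=(u-30).astype(int);im=cv2.imread('pics/%s7.png'%n[0]);k=cv2.resize(im[y0:y0+60,x0:x0+60],(400,400),interpolation=cv2.INTER_CUBIC)
  k2=k.copy();draw(n,k2,c,R.from_matrix(np.c_[-h_a,np.cross(up,-h_a),up]),400/60,(x0,y0));out.append(np.vstack([k,k2]))
cv2.imwrite('pics/o7.png',cv2.resize(np.hstack(out),(600,600)))
"
```

```text
time_s: 7.6
tcp_pos: [0.5199, -0.1886, 0.1443]
tcp_rot: [0.781, 0.207, 0.327, -0.491]
contact_force: [1.0, -0.3, -1.2]
grip_width: 0.493
time_s: 7.85
tcp_pos: [0.5199, -0.1873, 0.1443]
tcp_rot: [0.78, 0.207, 0.327, -0.491]
contact_force: [0.5, 1.1, -2.5]
grip_width: 0.494
t 7.85 p [ 0.5199 -0.1873  0.1443] tx [ 0.303 -0.631 -0.714] ty [0.902 0.432 0.001] q [-0.37  0.59  0.41  2.23  1.53  0.48 -1.05] F [ 0.5  1.1 -2.5] g 0.494
t 7.95 p [ 0.5206 -0.1863  0.1444] tx [ 0.305 -0.631 -0.713] ty [0.901 0.434 0.001] q [-0.37  0.59  0.41  2.23  1.53  0.48 -1.05] F [-0.3  0.1 -1.4] g 0.496
[ 0.51575227 -0.17852693  0.15155088]
```

View pics/o7.png

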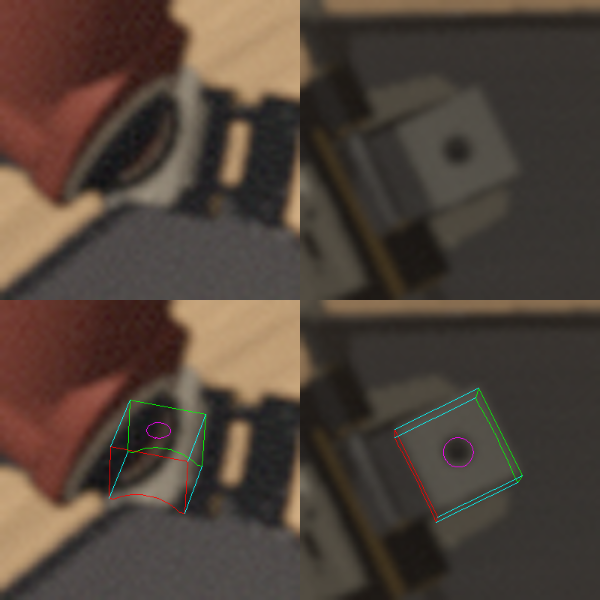

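View pics/s7.png

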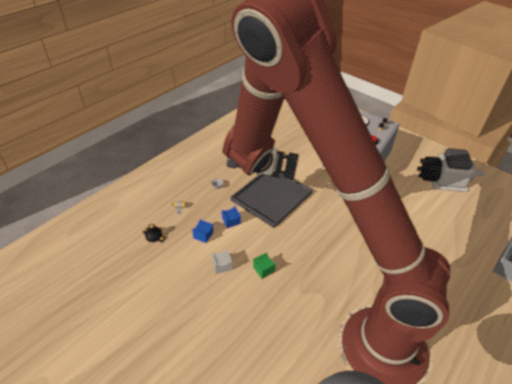

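```bash
python3 -c "
from h import *
t1=(h_a-up)/2**.5
T=Rt(t1,np.cross(up,h_a));m=T.as_matrix();ct=np.array([-.0115,-.001,-.0015])
for c in([.515,-.205,.1],[.515,-.205,.04],[.515,-.205,.024]): print(rel(np.array(c)-m@ct,T))"
```

```text
(array([ 5.32, -1.22, -1.92]), array([-0. , -0.5, -0.1]))
(array([ 9.6 , -1.23, -6.13]), array([-0. , -0.5, -0.1]))
(array([10.75, -1.23, -7.25]), array([-0. , -0.5, -0.1]))
```

```bash
python3 -m inch '[[[2.6,-0.6,-0.9,0,-0.3,0,0.3],[5.3,-1.2,-1.9,0,-0.5,0,0.3],[7.5,-1.2,-4,0,-0.5,0,0.3],[9.6,-1.2,-6.1,0,-0.5,0,0.3],[9.6,-1.2,-6.1,0,-0.5,0,0.3],[9.6,-1.2,-6.1,0,-0.5,0,0.3]]]' && python3 -c "
from h import *
show();
from station import read_camera
t1=(h_a-up)/2**.5
T=Rt(t1,np.cross(up,h_a));m=T.as_matrix();ct=np.array([-.0115,-.001,-.0015])
o,p,r=st();print(p+r.apply(ct))
for c in([.515,-.205,.03],[.515,-.205,.024]): print(rel(np.array(c)-m@ct,T))
c=p+r.apply(ct);out=[]
for n in('side','top'):
  u=proj(n,c)[0];x0,y0=(u-40).astype(int);im=read_camera(n);k=cv2.resize(im[y0:y0+80,x0:x0+80],(400,400),interpolation=cv2.INTER_CUBIC)
  if n=='top':draw(n,k,c,R.from_matrix(np.c_[-h_a,np.cross(up,-h_a),up]),400/80,(x0,y0))
  out.append(k)
cv2.imwrite('pics/o8.png',np.hstack(out))
"
```

```text
time_s: 8.7
tcp_pos: [0.5199, -0.2149, 0.0343]
tcp_rot: [0.782, 0.204, 0.323, -0.492]
contact_force: [-0.5, -0.5, -0.9]
grip_width: 0.494
t 8.7 p [ 0.5199 -0.2149  0.0343] tx [ 0.307 -0.639 -0.705] ty [0.902 0.432 0.001] q [-0.21  0.84  0.27  2.28  2.04  0.59 -1.64] F [-0.5 -0.5 -0.9] g 0.494
[ 0.51497392 -0.20700506  0.04133971]
(array([ 0.67,  0.09, -0.93]), array([-0.1,  0.1,  0. ]))
(array([ 1.1 ,  0.09, -1.36]), array([-0.1,  0.1,  0. ]))
```

View pics/o8.png

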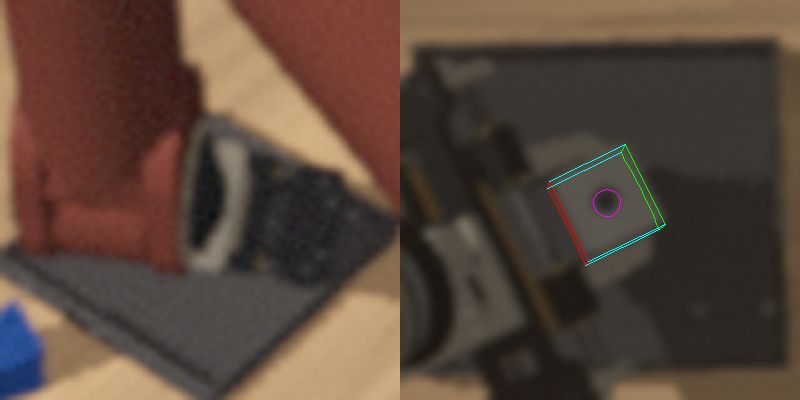

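```bash
python3 -m inch '[[[0.4,0,-0.4,0,0.1,0,0.3],[0.8,0,-0.8,0,0.1,0,0.3],[0.8,0,-0.8,0,0.1,0,0.3]]]' && python3 -m inch '[[[0.1,0,-0.1,0,0,0,0.3],[0.2,0,-0.2,0,0,0,0.3],[0.2,0,-0.2,0,0,0,0.3]]]' && python3 -c "
from h import *
show();o,p,r=st();print(p+r.apply([-.0115,-.001,-.0015]))"
```

```text
time_s: 9.18
tcp_pos: [0.5187, -0.2156, 0.0216]
tcp_rot: [0.781, 0.204, 0.324, -0.493]
contact_force: [0.0, -0.1, -2.3]
grip_width: 0.495
time_s: 9.55
tcp_pos: [0.5189, -0.2159, 0.0201]
tcp_rot: [0.782, 0.204, 0.323, -0.493]
contact_force: [-2.5, 3.5, 4.9]
grip_width: 0.492
t 9.55 p [ 0.5189 -0.2159  0.0201] tx [ 0.305 -0.639 -0.706] ty [ 0.902  0.431 -0.   ] q [-0.19  0.87  0.24  2.28  2.07  0.62 -1.68] F [-2.5  3.5  4.9] g 0.492
[ 0.51398775 -0.20802821  0.027193  ]
```

```bash
python3 -m inch '[[[0.05,0,-0.05,0,0,0,0.3],[0.05,0,-0.05,0,0,0,0.3],[0.05,0,-0.05,0,0,0,0.3]]]' && python3 -c "
from h import *
show();o,p,r=st();print(p+r.apply([-.0115,-.001,-.0015]),o['moment'])
from station import read_camera
c=p+r.apply([-.0115,-.001,-.0015]);out=[]
for n in('side','top'):
  u=proj(n,c)[0];x0,y0=(u-30).astype(int);im=read_camera(n);k=cv2.resize(im[y0:y0+60,x0:x0+60],(400,400),interpolation=cv2.INTER_CUBIC)
  out.append(k)
cv2.imwrite('pics/o9.png',np.hstack(out))
"
```

```text
time_s: 9.93
tcp_pos: [0.5188, -0.2161, 0.0199]
tcp_rot: [0.782, 0.204, 0.323, -0.493]
contact_force: [-3.7, 3.7, 8.7]
grip_width: 0.494
t 9.93 p [ 0.5188 -0.2161  0.0199] tx [ 0.305 -0.64  -0.705] ty [ 0.903  0.43  -0.   ] q [-0.19  0.87  0.24  2.28  2.07  0.62 -1.69] F [-3.7  3.7  8.7] g 0.494
[ 0.51388588 -0.20816879  0.02696269] [ 0.32468317  0.06752513 -0.11512123]
```

View pics/o9.png

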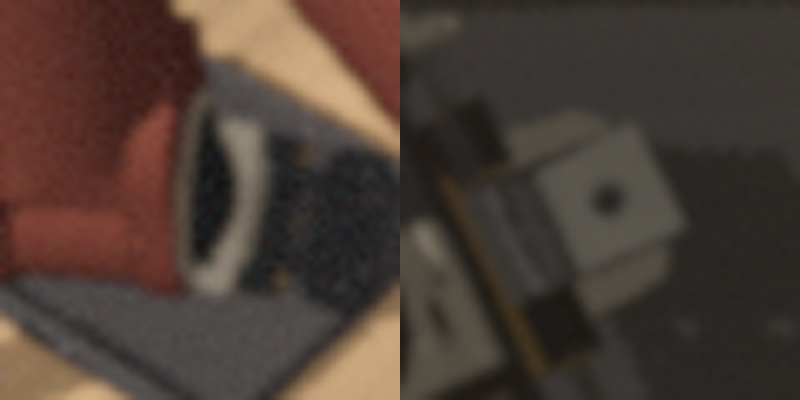

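```bash
python3 -m inch '[[[0,0,0,0,0,0,0.48],[0,0,0,0,0,0,0.55],[0,0,0,0,0,0,0.65],[0,0,0,0,0,0,0.8],[0,0,0,0,0,0,0.8]]]' 5 && python3 -c "
from h import *
show();o,p,r=st();print(p+r.apply([-.0115,-.001,-.0015]),o['moment'])
from station import read_camera
c=np.array([.514,-.208,.027]);out=[]
for n in('side','top'):
  u=proj(n,c)[0];x0,y0=(u-30).astype(int);im=read_camera(n);k=cv2.resize(im[y0:y0+60,x0:x0+60],(400,400),interpolation=cv2.INTER_CUBIC)
  out.append(k)
cv2.imwrite('pics/o10.png',np.hstack(out))
"
```

```text
time_s: 10.65
tcp_pos: [0.519, -0.2157, 0.0184]
tcp_rot: [0.781, 0.204, 0.324, -0.493]
contact_force: [0.5, -0.2, 0.2]
grip_width: 0.783
t 10.65 p [ 0.519  -0.2157  0.0184] tx [ 0.304 -0.638 -0.707] ty [ 0.902  0.431 -0.001] q [-0.19  0.87  0.24  2.28  2.07  0.62 -1.69] F [ 0.5 -0.2  0.2] g 0.783
[ 0.51412991 -0.20787693  0.02550109] [ 0.6131534   0.22911885 -0.06057754]
```

View pics/o10.png

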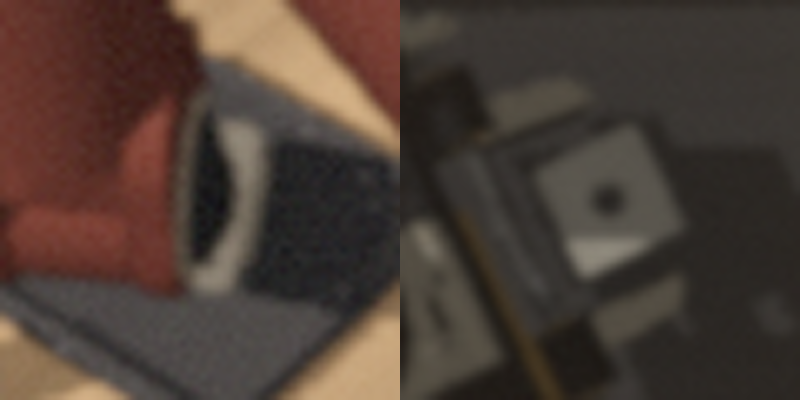

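```bash
python3 -m inch '[[[-1,0,0,0,0,0,0.8],[-3,0,0,0,0,0,0.8],[-6,0,0,0,0,0,0.9],[-10,0,0,0,0,0,1],[-12,0,4,0,0,0,1],[-12,0,9,0,0,0,1],[-12,0,12,0,0,0,1],[-12,0,14,0,0,0,1]]]' && python3 -c "
from h import *
show()
from station import read_camera
for n in('side','top'): cv2.imwrite('pics/%s11.png'%n,read_camera(n))
c=np.array([.514,-.208,.024]);out=[]
for n in('side','top'):
  u=proj(n,c)[0];x0,y0=(u-30).astype(int);im=cv2.imread('pics/%s11.png'%n);k=cv2.resize(im[y0:y0+60,x0:x0+60],(400,400),interpolation=cv2.INTER_CUBIC)
  k2=k.copy();draw(n,k2,c,R.from_matrix(np.c_[-h_a,np.cross(up,-h_a),up]),400/60,(x0,y0))
  out.append(np.vstack([k,k2]))
cv2.imwrite('pics/o11.png',cv2.resize(np.hstack(out),(600,600)))
"
```

```text
time_s: 11.75
tcp_pos: [0.5251, -0.2289, 0.204]
tcp_rot: [0.781, 0.205, 0.323, -0.493]
contact_force: [-0.2, -0.0, -0.7]
grip_width: 1.003
t 11.75 p [ 0.5251 -0.2289  0.204 ] tx [ 0.305 -0.638 -0.707] ty [0.903 0.43  0.001] q [-0.34  0.49  0.49  2.17  1.34  0.46 -0.72] F [-0.2 -0.  -0.7] g 1.003
```

View pics/o11.png

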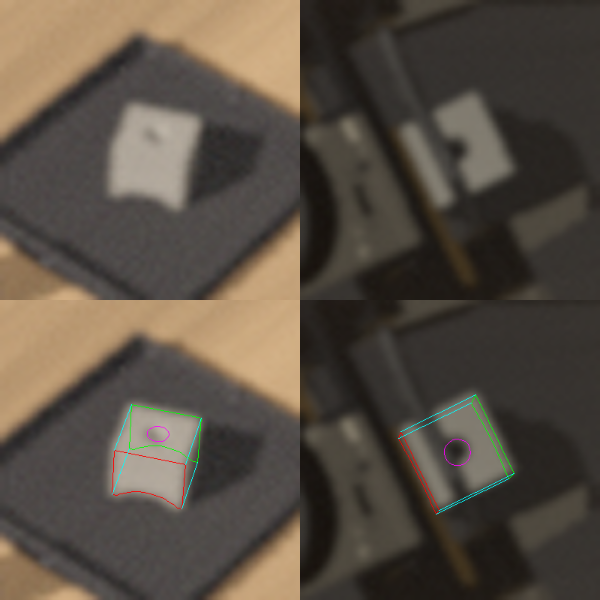

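View pics/side11.png

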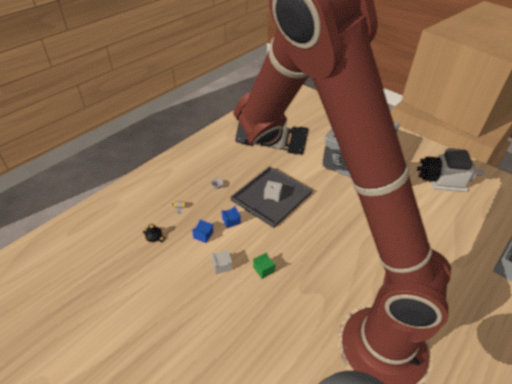

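View pics/top11.png

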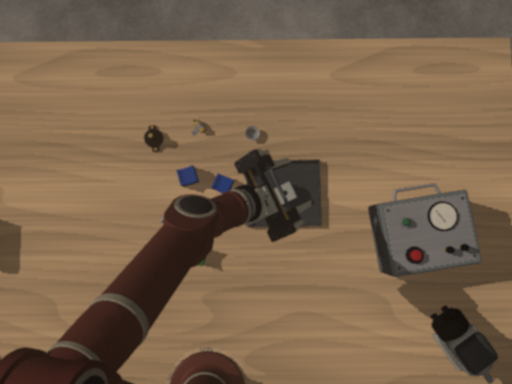

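```bash
cat >> h.py <<'E'
yb=np.array([.521,.8535,0]);yb/=np.linalg.norm(yb)
cb=np.array([.448,.0915,.020])
CT=np.array([-.0095,-.0015,-.002])
E
python3 -c "
from h import *
t=(-yb-up);T=Rt(t,np.cross(up,-yb));m=T.as_matrix();print(m.round(3))
p=cb-m@CT;print(p)
for d in(.18,.1,0): print(d,(p-d*m[:,0]).round(3),rel(p-d*m[:,0],T))
print(rel([.53,.05,.26],T))
"
```

```text
[[-0.368  0.854 -0.368]
 [-0.604 -0.521 -0.604]
 [-0.707  0.     0.707]]
[0.44504348 0.0837777  0.0146967 ]
0.18 [0.511 0.192 0.142] (array([-23.  ,  16.8 , -31.82]), array([ 40. ,   0. , -40.3]))
0.1 [0.482 0.144 0.085] (array([-16.82,  12.05, -33.63]), array([ 40. ,   0. , -40.3]))
0 [0.445 0.084 0.015] (array([ -9.1 ,   6.11, -35.89]), array([ 40. ,   0. , -40.3]))
(array([-21.66,  12.42, -13.8 ]), array([ 40. ,   0. , -40.3]))
```

```bash
python3 -m inch '[[[-3.5,2.4,-4.5,5,0,-5,1],[-7,4.8,-9.1,10,0,-10,1],[-10,7.2,-13.7,15,0,-15,1],[-13,9.6,-18.3,21,0,-21,1],[-16.5,12,-22.8,27,0,-27,1],[-20,14.4,-27.4,33,0,-33,1],[-23,16.8,-31.8,40,0,-40.3,1],[-23,16.8,-31.8,40,0,-40.3,1]]]' && python3 -c "
from h import *
show()
t=(-yb-up);T=Rt(t,np.cross(up,-yb));m=T.as_matrix()
p=cb-m@CT
for d in(.18,.09,.0): print(d,(p-d*m[:,0]).round(3),rel(p-d*m[:,0],T))
"
```

```text
time_s: 12.85
tcp_pos: [0.5087, 0.1979, 0.136]
tcp_rot: [-0.455, -0.33, -0.191, 0.805]
contact_force: [-0.2, -1.0, -1.0]
grip_width: 0.999
t 12.85 p [0.5087 0.1979 0.136 ] tx [-0.369 -0.606 -0.704] ty [ 0.858 -0.514 -0.007] q [-0.73  0.95  0.3   1.29  0.14  1.62 -1.04] F [-0.2 -1.  -1. ] g 0.999
0.18 [0.511 0.192 0.142] (array([-0.19,  0.51,  0.67]), array([ 0.6,  0.2, -0. ]))
0.09 [0.478 0.138 0.078] (array([8.81, 0.5 , 0.63]), array([ 0.6,  0.2, -0. ]))
0.0 [0.445 0.084 0.015] (array([17.81,  0.5 ,  0.59]), array([ 0.6,  0.2, -0. ]))
```

```bash
python3 -m inch '[[[3,0.5,0.6,0.5,0.2,0,1],[6,0.5,0.6,0.5,0.2,0,1],[9,0.5,0.6,0.5,0.2,0,1],[12,0.5,0.6,0.5,0.2,0,1],[12,0.5,0.6,0.5,0.2,0,1]]]' && python3 -c "
from h import *
show()
t=(-yb-up);T=Rt(t,np.cross(up,-yb));m=T.as_matrix()
p=cb-m@CT
for d in(.06,.0): print(d,(p-d*m[:,0]).round(3),rel(p-d*m[:,0],T))
from station import read_camera
c=cb+[0.01,.01,.02];out=[]
for n in('side','top'):
  u=proj(n,c)[0];x0,y0=(u-40).astype(int);im=read_camera(n);k=cv2.resize(im[y0:y0+80,x0:x0+80],(400,400),interpolation=cv2.INTER_CUBIC)
  out.append(k)
cv2.imwrite('pics/o12.png',np.hstack(out))
"
```

```text
time_s: 13.48
tcp_pos: [0.4647, 0.1125, 0.0596]
tcp_rot: [-0.451, -0.332, -0.185, 0.808]
contact_force: [0.8, 0.2, 0.3]
grip_width: 1.002
t 13.47 p [0.4647 0.1125 0.0596] tx [-0.373 -0.605 -0.703] ty [ 0.851 -0.526  0.   ] q [-0.69  0.95  0.31  1.59  0.17  1.31 -1.07] F [0.8 0.2 0.3] g 1.002
0.06 [0.467 0.12  0.057] (array([-0.37, -0.19, -0.71]), array([-0.2,  0.3,  0.2]))
0.0 [0.445 0.084 0.015] (array([ 5.63, -0.17, -0.74]), array([-0.2,  0.3,  0.2]))
```

View pics/o12.png

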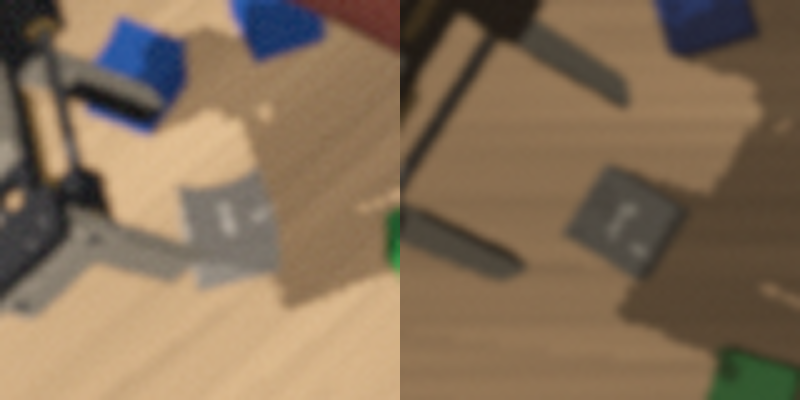

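```bash
python3 -m inch '[[[0,0,0,0,0,0,1],[0,0,0,0,0,0,1]]]' && python3 -c "
from h import *
show()
t=(-yb-up);T=Rt(t,np.cross(up,-yb));m=T.as_matrix()
p=cb-m@CT
print(rel(p,T))
from station import read_camera
o,q,r=st();mm=r.as_matrix()
c=cb+[0.01,.01,.02];out=[]
for n in('side','top'):
  u=proj(n,c)[0];x0,y0=(u-40).astype(int);im=read_camera(n);k=cv2.resize(im[y0:y0+80,x0:x0+80],(400,400),interpolation=cv2.INTER_CUBIC)
  f=lambda P:tuple(int(v) for v in ((proj(n,P)[0]-[x0,y0]+.5)*5))
  for sg in(1,-1):
    for zz in(-.0075,.0075):
      a=.003;y0_=-.0015;z0=-.002
      cv2.line(k,f(q+mm@[a,sg*.0465+y0_,zz+z0]),f(q+mm@[-.06,sg*.0465+y0_,zz+z0]),(0,0,255),1)
      cv2.line(k,f(q+mm@[a,sg*.064+y0_,zz+z0]),f(q+mm@[-.06,sg*.064+y0_,zz+z0]),(0,255,0),1)
      cv2.line(k,f(q+mm@[a,sg*.064+y0_,zz+z0]),f(q+mm@[a,sg*.0465+y0_,zz+z0]),(255,0,0),1)
  draw(n,k,cb,R.from_matrix(np.c_[[-.853,.521,0],np.cross([0,0,-1],[-.853,.521,0]),[0,0,-1]]),5,(x0,y0))
  out.append(k)
cv2.imwrite('pics/o13.png',np.hstack(out))
"
```

```text
time_s: 13.82
tcp_pos: [0.4681, 0.1156, 0.0601]
tcp_rot: [-0.451, -0.336, -0.186, 0.806]
contact_force: [-0.4, 0.0, -0.1]
grip_width: 1.001
t 13.82 p [0.4681 0.1156 0.0601] tx [-0.367 -0.602 -0.709] ty [ 0.852 -0.523  0.003] q [-0.69  0.95  0.31  1.58  0.17  1.31 -1.07] F [-0.4  0.  -0.1] g 1.001
(array([ 5.98, -0.31, -0.42]), array([-0.2, -0.2, -0. ]))
```

View pics/o13.png

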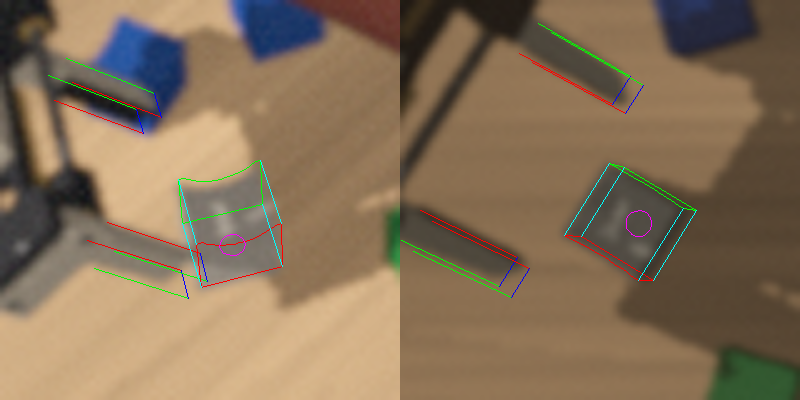

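```bash
python3 -m inch '[[[2,-0.2,-0.3,0,0,0,1],[4,-0.2,-0.3,0,0,0,1],[5,-0.2,-0.3,0,0,0,1],[5.8,-0.2,-0.3,0,0,0,1],[5.8,-0.2,-0.3,0,0,0,1],[5.8,-0.2,-0.3,0,0,0,1]]]' && cat > look.py <<'E'
import sys
from h import *
from station import read_camera
show()
o,q,r=st();mm=r.as_matrix()
def look(name,c,Rb=None,w=80,fingers=True,cc=None):
  out=[];s=400/w
  for n in('side','top'):
    u=proj(n,c)[0];x0,y0=(u-w/2).astype(int);im=read_camera(n);k=cv2.resize(im[y0:y0+w,x0:x0+w],(400,400),interpolation=cv2.INTER_CUBIC)
    k2=k.copy();f=lambda P:tuple(int(v) for v in ((proj(n,P)[0]-[x0,y0]+.5)*s))
    if fingers:
     g=o['grip_width']*.0465
     for sg in(1,-1):
      for zz in(-.0075,.0075):
       a=.003;yy=-.0015;z0=-.002
       for e,col in((g,(0,0,255)),(g+.0175,(0,255,0))):
        cv2.line(k2,f(q+mm@[a,sg*e+yy,zz+z0]),f(q+mm@[-.06,sg*e+yy,zz+z0]),col,1)
    if Rb is not None: draw(n,k2,c if cc is None else cc,Rb,s,(x0,y0))
    out.append(np.vstack([k,k2]))
  cv2.imwrite(name,cv2.resize(np.hstack(out),(600,600)))
E
python3 -c "
from look import *
Rb=R.from_matrix(np.c_[[-.853,.521,0],np.cross([0,0,-1],[-.853,.521,0]),[0,0,-1]])
look('pics/o14.png',cb,Rb)
t=(-yb-up);T=Rt(t,np.cross(up,-yb));m=T.as_matrix()
print(rel(cb-m@CT,T))
"
```

```text
time_s: 14.68
tcp_pos: [0.446, 0.0833, 0.0166]
tcp_rot: [-0.451, -0.336, -0.186, 0.806]
contact_force: [1.0, -0.8, 0.2]
grip_width: 1.001
t 14.68 p [0.446  0.0833 0.0166] tx [-0.368 -0.602 -0.709] ty [ 0.852 -0.524  0.003] q [-0.67  0.98  0.31  1.69  0.18  1.16 -1.09] F [ 1.  -0.8  0.2] g 1.001
(array([ 0.14, -0.1 , -0.14]), array([-0.2, -0.1,  0. ]))
```

View pics/o14.png

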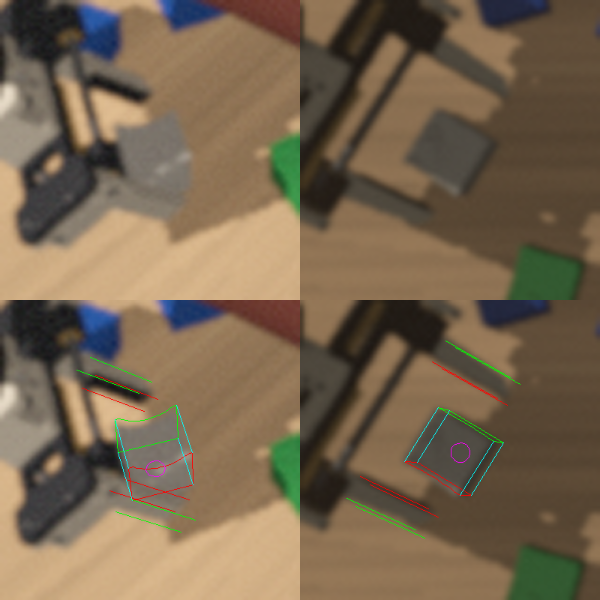

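```bash
python3 -m inch '[[[0,0,0,0,0,0,0.6],[0,0,0,0,0,0,0.3],[0,0,0,0,0,0,0.3],[0,0,0,0,0,0,0.3],[0,0,0,0,0,0,0.3],[0,0,0,0,0,0,0.3]]]' 30 && python3 -c "
from look import *
look('pics/o15.png',cb)
" && python3 -m inch '[[[-0.7,0,0.7,0,0,0,0.3],[-3,0,3,0,0,0,0.3],[-6,0,6,0,0,0,0.3],[-9,0,9,0,0,0,0.3],[-11,0,11,0,0,0,0.3],[-11,0,11,0,0,0,0.3]]]'
```

```text
time_s: 15.52
tcp_pos: [0.445, 0.083, 0.0164]
tcp_rot: [-0.451, -0.335, -0.186, 0.806]
contact_force: [-0.9, 0.1, -0.2]
grip_width: 0.474
t 15.53 p [0.445  0.083  0.0164] tx [-0.37  -0.602 -0.708] ty [ 0.851 -0.524  0.002] q [-0.67  0.99  0.31  1.69  0.18  1.16 -1.09] F [-0.9  0.1 -0.2] g 0.474
time_s: 16.38
tcp_pos: [0.4464, 0.0829, 0.1736]
tcp_rot: [-0.451, -0.338, -0.186, 0.805]
contact_force: [0.2, 0.1, -2.6]
grip_width: 0.473
```

View pics/o15.png

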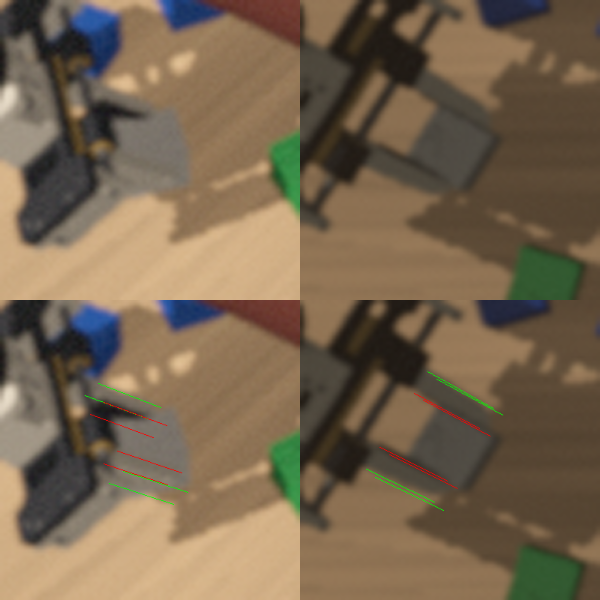

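```bash
python3 -c "
from h import *
show()
d=np.array([.52,.2,.2]);T=Rt(-up,[.853,-.521,0]);print(rel(d,T))
T2=Rt(-up,np.cross(up,h_a));print(rel(d,T2))
"
```

```text
t 16.38 p [0.4464 0.0829 0.1736] tx [-0.365 -0.6   -0.711] ty [ 0.851 -0.524  0.006] q [-0.69  0.75  0.35  1.64  0.22  1.42 -1.01] F [ 0.2  0.1 -2.6] g 0.473
(array([-11.59,   0.14,  -7.99]), array([-0.3, 44.6, -0.2]))
(array([-11.59,   0.14,  -7.99]), array([-54.4,  40.9,  22. ]))
```

```bash
python3 -m inch '[[[-1.5,0,-1,-7.8,5.8,3.1,0.3],[-3,0,-2,-15.5,11.7,6.3,0.3],[-4.5,0,-3,-23.3,17.5,9.4,0.3],[-6,0,-4,-31.1,23.4,12.6,0.3],[-7.5,0,-5,-38.9,29.2,15.7,0.3],[-9,0,-6,-46.6,35,18.9,0.3],[-11.6,0.1,-8,-54.4,40.9,22,0.3],[-11.6,0.1,-8,-54.4,40.9,22,0.3]]]' && python3 -c "
from h import *
show()
t=-h_a-up;T=Rt(t,np.cross(up,h_a));m=T.as_matrix();ct=np.array([-.0085,-.0015,-.0035])
for z in(.15,.05,.023): print(rel(np.array([.53,.27,z])-m@ct,T))
"
```

```text
time_s: 17.38
tcp_pos: [0.5188, 0.1985, 0.1966]
tcp_rot: [0.597, 0.375, 0.599, -0.38]
contact_force: [-0.4, -0.7, -1.9]
grip_width: 0.468
t 17.38 p [0.5188 0.1985 0.1966] tx [-0.007 -0.005 -1.   ] ty [ 0.903  0.429 -0.009] q [-0.34  0.49 -0.1   1.72  0.06  0.94 -0.02] F [-0.4 -0.7 -1.9] g 0.468
(array([ 5.46,  4.27, -6.34]), array([-0.4, 45.1,  0.4]))
(array([15.46,  4.36, -6.35]), array([-0.4, 45.1,  0.4]))
(array([18.16,  4.38, -6.35]), array([-0.4, 45.1,  0.4]))
```

```bash
python3 -m inch '[[[1,1,-1.5,0,9,0,0.3],[2,2,-3,0,18,0,0.3],[3.2,3,-4.5,0,27,0,0.3],[4.3,4.3,-6.3,-0.4,36,0.2,0.3],[6,4.3,-6.3,-0.4,45,0.4,0.3],[10,4.3,-6.3,-0.4,45,0.4,0.3],[14,4.3,-6.3,-0.4,45,0.4,0.3],[14.5,4.3,-6.3,-0.4,45,0.4,0.3]]]' && python3 -m inch '[[[0,0,0,0,0,0,0.3],[0,0,0,0,0,0,0.3]]]' && python3 -c "
from look import *
ct=np.array([-.0085,-.0015,-.0035])
c=q+mm@ct;print(c)
d=-h_a
# hole d, which x? tool y ; block x along +-ty
x=np.cross(up,h_a);Rb=R.from_matrix(np.c_[x,np.cross(d,x),d])
look('pics/o16.png',c,Rb,w=70)
t=-h_a-up;T=Rt(t,np.cross(up,h_a));m=T.as_matrix()
for z in(.05,.023): print(rel(np.array([.53,.27,z])-m@ct,T))
"
```

```text
time_s: 18.38
tcp_pos: [0.5257, 0.2739, 0.0478]
tcp_rot: [0.322, 0.488, 0.784, -0.207]
contact_force: [0.2, 0.4, -0.9]
grip_width: 0.471
time_s: 18.62
tcp_pos: [0.5297, 0.2761, 0.054]
tcp_rot: [0.326, 0.491, 0.783, -0.202]
contact_force: [-0.3, -0.3, -1.6]
grip_width: 0.472
t 18.62 p [0.5297 0.2761 0.054 ] tx [-0.306  0.636 -0.708] ty [0.899 0.437 0.005] q [ 0.13  0.96 -0.48  1.66 -0.49  0.86  0.62] F [-0.3 -0.3 -1.6] g 0.472
[0.529865   0.27222735 0.06245003]
(array([ 0.75, -0.09,  1.  ]), array([ 0.3,  0.1, -0. ]))
(array([ 2.67, -0.1 ,  2.9 ]), array([ 0.3,  0.1, -0. ]))
```

View pics/o16.png

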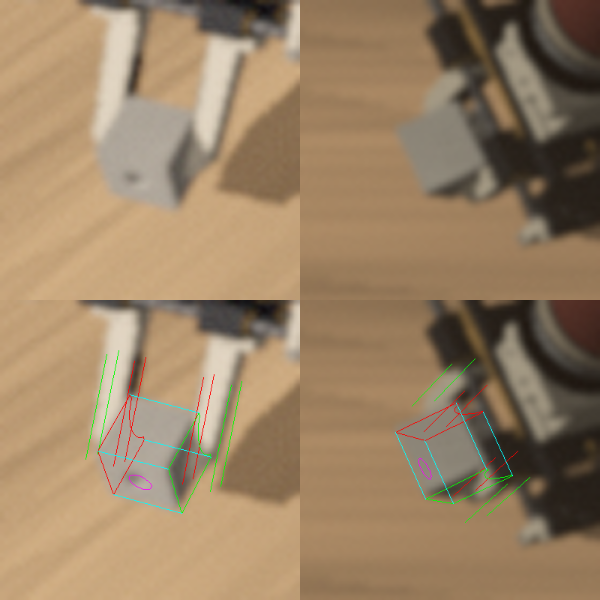

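```bash
python3 -m inch '[[[0.8,0,0.9,0.2,0.1,0,0.3],[1.6,0,1.7,0.2,0.1,0,0.3],[2.2,0,2.4,0.2,0.1,0,0.3],[2.2,0,2.4,0.2,0.1,0,0.3]]]' && python3 -m inch '[[[0.15,0,0.15,0,0,0,0.3],[0.15,0,0.15,0,0,0,0.3]]]' && python3 -m inch '[[[0.15,0,0.15,0,0,0,0.3],[0.15,0,0.15,0,0,0,0.3]]]'
```

```text
time_s: 19.23
tcp_pos: [0.5292, 0.2736, 0.0185]
tcp_rot: [0.323, 0.491, 0.783, -0.204]
contact_force: [0.5, 0.6, -1.8]
grip_width: 0.472
time_s: 19.48
tcp_pos: [0.5299, 0.2741, 0.0178]
tcp_rot: [0.324, 0.491, 0.783, -0.203]
contact_force: [-0.5, -0.4, -2.2]
grip_width: 0.47
time_s: 19.73
tcp_pos: [0.5298, 0.274, 0.0155]
tcp_rot: [0.324, 0.491, 0.783, -0.203]
contact_force: [0.7, -0.3, -1.7]
grip_width: 0.467
```

```bash
python3 -m inch '[[[0.1,0,0.1,0,0,0,0.3],[0.1,0,0.1,0,0,0,0.3]]]' && python3 -m inch '[[[0.1,0,0.1,0,0,0,0.3],[0.1,0,0.1,0,0,0,0.3]]]'
```

```text
time_s: 19.98
tcp_pos: [0.5297, 0.274, 0.0141]
tcp_rot: [0.324, 0.491, 0.783, -0.203]
contact_force: [0.2, 0.0, -1.7]
grip_width: 0.471
time_s: 20.23
tcp_pos: [0.5299, 0.2741, 0.013]
tcp_rot: [0.324, 0.491, 0.783, -0.203]
contact_force: [0.7, -1.0, -0.1]
grip_width: 0.47
```

```bash
python3 -m inch '[[[0.07,0,0.07,0,0,0,0.3],[0.07,0,0.07,0,0,0,0.3],[0.07,0,0.07,0,0,0,0.3]]]'
```

```text
time_s: 20.6
tcp_pos: [0.5299, 0.2741, 0.013]
tcp_rot: [0.323, 0.491, 0.783, -0.203]
contact_force: [-1.6, -2.0, 4.5]
grip_width: 0.471
```

Contact. Release and withdraw.

```bash
python3 -m inch '[[[0,0,0,0,0,0,0.46],[0,0,0,0,0,0,0.55],[0,0,0,0,0,0,0.7],[0,0,0,0,0,0,0.9],[0,0,0,0,0,0,1],[-1,0,0,0,0,0,1],[-4,0,0,0,0,0,1],[-8,0,0,0,0,0,1]]]' 5 && python3 -m inch '[[[-3,0,-3,0,0,0,1],[-6,0,-7,0,-9,0,1],[-7,0,-11,0,-18,0,1],[-7,0,-14,0,-27,0,1],[-7,0,-14,0,-27,0,1]]]' && python3 -c "
from look import *
d=-h_a;x=np.cross(up,h_a);Rb=R.from_matrix(np.c_[x,np.cross(d,x),d])
look('pics/o17.png',np.array([.53,.27,.023]),Rb,w=70,fingers=False)
"
```

```text
time_s: 21.6
tcp_pos: [0.5541, 0.2226, 0.0689]
tcp_rot: [0.323, 0.491, 0.783, -0.203]
contact_force: [0.6, 0.1, -0.8]
grip_width: 0.998
time_s: 22.22
tcp_pos: [0.5298, 0.2765, 0.2225]
tcp_rot: [0.501, 0.428, 0.688, -0.305]
contact_force: [0.3, 0.7, -0.1]
grip_width: 1.0
t 22.23 p [0.5298 0.2765 0.2225] tx [-0.132  0.284 -0.95 ] ty [0.894 0.447 0.009] q [-0.19  0.56 -0.27  1.58 -0.21  1.04  0.16] F [ 0.3  0.7 -0.1] g 1.0
```

View pics/o17.png

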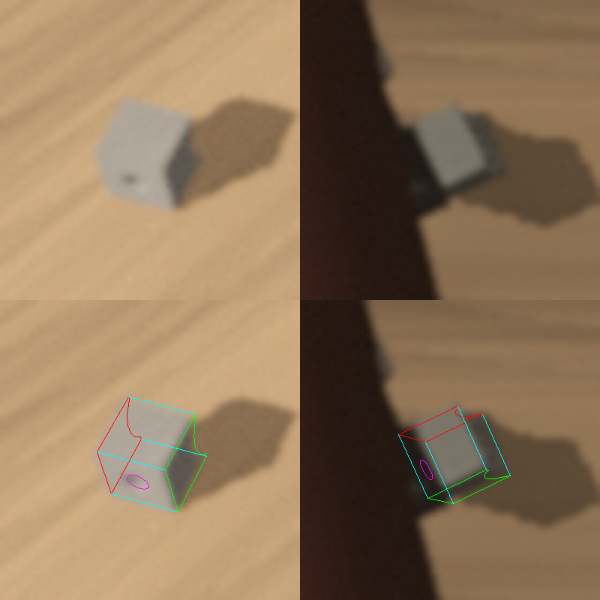

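```bash
python3 -c "
from h import *
c=np.array([.529,.27,.023]);T=Rt(h_a-up,np.cross(up,h_a));m=T.as_matrix();p=c-m@CT
for d in(.15,.06,0): print(d,(p-d*m[:,0]).round(3),rel(p-d*m[:,0],T))"
```

```text
0.15 [0.488 0.359 0.124] (array([12.06, -0.05, -6.72]), array([  0.2, -63. ,  -0.1]))
0.06 [0.515 0.302 0.06 ] (array([16.14, -0.08,  1.3 ]), array([  0.2, -63. ,  -0.1]))
0 [0.534 0.263 0.018] (array([18.86, -0.1 ,  6.65]), array([  0.2, -63. ,  -0.1]))
```

```bash
python3 -m inch '[[[1,0,-1.2,0,-9,0,1],[2,0,-2.4,0,-18,0,1],[4,0,-3.6,0,-27,0,1],[6,0,-4.8,0,-36,0,1],[8,0,-6,0,-45,0,1],[10,0,-6.7,0,-54,0,1],[12,0,-6.7,0,-63,0,1],[12,0,-6.7,0,-63,0,1]]]' && python3 -m inch '[[[0,0,0,0,0,0,1],[0,0,0,0,0,0,1]]]' && python3 -c "
from h import *
show()
c=np.array([.529,.27,.023]);T=Rt(h_a-up,np.cross(up,h_a));m=T.as_matrix();p=c-m@CT
for d in(.15,.06,0): print(d,(p-d*m[:,0]).round(3),rel(p-d*m[:,0],T))"
```

```text
time_s: 23.32
tcp_pos: [0.4858, 0.3583, 0.1166]
tcp_rot: [0.782, 0.198, 0.327, -0.492]
contact_force: [0.4, -0.6, 1.5]
grip_width: 1.005
time_s: 23.58
tcp_pos: [0.4921, 0.3556, 0.1266]
tcp_rot: [0.781, 0.207, 0.323, -0.493]
contact_force: [0.0, -0.2, 0.7]
grip_width: 1.0
t 23.57 p [0.4921 0.3556 0.1266] tx [ 0.306 -0.636 -0.709] ty [0.903 0.429 0.005] q [-1.11  0.87  0.22  1.49  0.54  1.25 -0.78] F [ 0.  -0.2  0.7] g 1.0
0.15 [0.488 0.359 0.124] (array([-0.14, -0.24, -0.54]), array([-0.4, -0.1,  0. ]))
0.06 [0.515 0.302 0.06 ] (array([ 8.86, -0.24, -0.52]), array([-0.4, -0.1,  0. ]))
0 [0.534 0.263 0.018] (array([14.86, -0.23, -0.5 ]), array([-0.4, -0.1,  0. ]))
```

```bash
python3 -m inch '[[[3,-0.2,-0.4,-0.4,0,0,1],[6,-0.2,-0.4,-0.4,0,0,1],[9,-0.2,-0.4,-0.4,0,0,1],[9,-0.2,-0.4,-0.4,0,0,1],[9,-0.2,-0.4,-0.4,0,0,1]]]' && python3 -c "
from look import *
c=np.array([.529,.27,.023]);T=Rt(h_a-up,np.cross(up,h_a));m=T.as_matrix();p=c-m@CT
print(rel(p,T))
d=-h_a;x=np.cross(up,h_a);Rb=R.from_matrix(np.c_[x,np.cross(d,x),d])
look('pics/o18.png',c,Rb,w=80)
"
```

```text
time_s: 24.2
tcp_pos: [0.5146, 0.3036, 0.0587]
tcp_rot: [0.783, 0.203, 0.326, -0.489]
contact_force: [-0.1, -0.1, -0.3]
grip_width: 1.0
t 24.2 p [0.5146 0.3036 0.0587] tx [ 0.308 -0.634 -0.71 ] ty [ 0.899  0.438 -0.002] q [-1.05  0.93  0.24  1.6   0.59  1.06 -0.83] F [-0.1 -0.1 -0.3] g 1.0
(array([ 6.06, -0.03,  0.28]), array([ 0.3, -0.2, -0.1]))
```

View pics/o18.png

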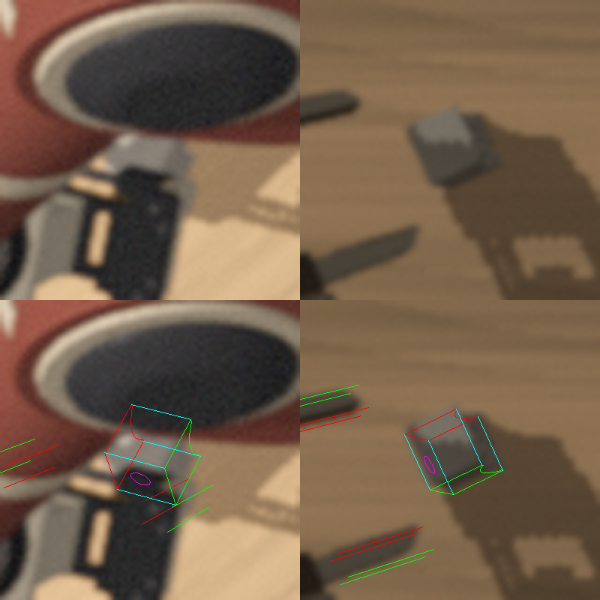

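```bash
python3 -m inch '[[[2,0,0.1,0,0,0,1],[4,0,0.1,0,0,0,1],[5,0,0.1,0,0,0,1],[5.9,0,0.1,0,0,0,1],[5.9,0,0.1,0,0,0,1],[5.9,0,0.1,0,0,0,1]]]' && python3 -c "
from look import *
c=np.array([.529,.27,.023]);T=Rt(h_a-up,np.cross(up,h_a));m=T.as_matrix();p=c-m@CT
print(rel(p,T))
d=-h_a;x=np.cross(up,h_a);Rb=R.from_matrix(np.c_[x,np.cross(d,x),d])
look('pics/o19.png',c,Rb,w=80)
"
```

```text
time_s: 25.05
tcp_pos: [0.5322, 0.2655, 0.0161]
tcp_rot: [0.783, 0.201, 0.327, -0.489]
contact_force: [0.1, 0.1, -0.6]
grip_width: 1.001
t 25.05 p [0.5322 0.2655 0.0161] tx [ 0.308 -0.635 -0.708] ty [ 0.898  0.44  -0.004] q [-1.01  0.99  0.26  1.66  0.63  0.95 -0.86] F [ 0.1  0.1 -0.6] g 1.001
(array([0.07, 0.06, 0.31]), array([ 0.4, -0.1, -0.1]))
```

View pics/o19.png

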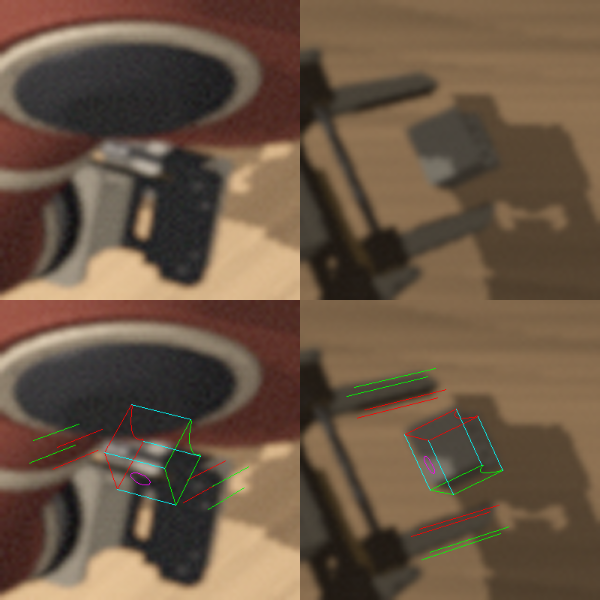

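```bash
python3 -m inch '[[[0,0,0.2,0.3,0,0,0.6],[0,0,0.2,0.3,0,0,0.3],[0,0,0.2,0.3,0,0,0.3],[0,0,0.2,0.3,0,0,0.3],[0,0,0.2,0.3,0,0,0.3],[0,0,0.2,0.3,0,0,0.3]]]' 40 && python3 -c "
from look import *
look('pics/o20.png',np.array([.529,.27,.023]),w=80)
" && python3 -m inch '[[[-0.7,0,0.7,0,0,0,0.3],[-3,0,3,0,0,0,0.3],[-6,0,6,0,0,0,0.3],[-9,0,9,0,0,0,0.3],[-12,0,12,0,0,0,0.3],[-14,0,14,0,0,0,0.3],[-14,0,14,0,0,0,0.3]]]'; python3 -c "
from h import *
show()"
```

```text
time_s: 25.9
tcp_pos: [0.533, 0.2636, 0.0172]
tcp_rot: [0.783, 0.203, 0.325, -0.491]
contact_force: [0.7, 1.2, -1.2]
grip_width: 0.468
t 25.9 p [0.533  0.2636 0.0172] tx [ 0.307 -0.636 -0.708] ty [ 0.9    0.436 -0.001] q [-1.01  0.99  0.26  1.66  0.63  0.94 -0.87] F [ 0.7  1.2 -1.2] g 0.468
time_s: 26.88
tcp_pos: [0.5337, 0.2635, 0.2175]
tcp_rot: [0.782, 0.206, 0.325, -0.49]
contact_force: [0.0, -0.3, -2.2]
grip_width: 0.475
t 26.88 p [0.5337 0.2635 0.2175] tx [ 0.309 -0.634 -0.709] ty [0.9   0.435 0.003] q [-1.    0.7   0.26  1.57  0.6   1.24 -0.64] F [ 0.  -0.3 -2.2] g 0.475
```

View pics/o20.png

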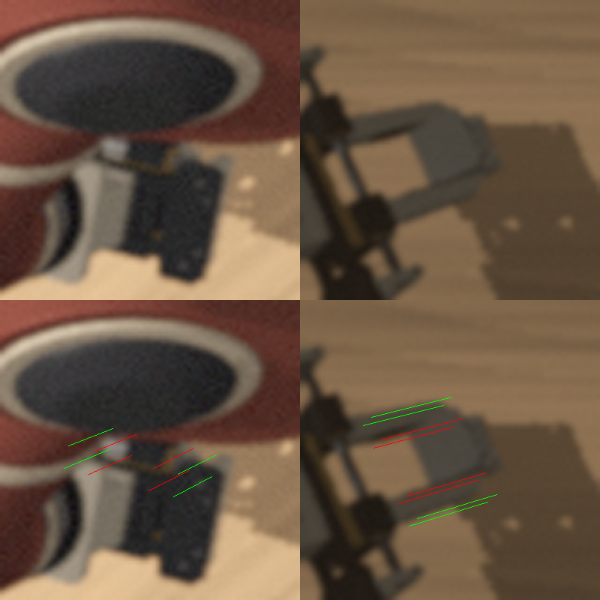

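```bash
python3 -m inch '[[[-0.4,0,0.4,0,10,0,0.3],[-1,0,1,0,20,0,0.3],[-1.5,0,1.5,0,30,0,0.3],[-2,0,2,0,40,0,0.3],[-2,0,2,0,50,0,0.3],[-2,0,2,0,60,0,0.3],[-2,0,2,0,70,0,0.3],[-2,0,2,0,80,0,0.3]]]' && python3 -m inch '[[[0,0,0,0,5,0,0.3],[0,0,0,0,10,0,0.3],[0,0,0,0,10,0,0.3],[0,0,0,0,10,0,0.3]]]' && python3 -c "
from look import *
T=Rt(-h_a-up,np.cross(up,h_a));print(rel(q,T))
c=q+mm@np.array([-.0085,-.0015,-.001]);print(c)
d=-h_a;Rb=R.from_matrix(np.c_[h_a,np.cross(up,h_a),up])
x=np.cross(up,h_a);Rb=R.from_matrix(np.c_[x,np.cross(up,x),up])
look('pics/o21.png',c,Rb,w=70)
cv2.imwrite('pics/side22.png',read_camera('side'));cv2.imwrite('pics/top22.png',read_camera('top'))
"
```

```text
time_s: 27.88
tcp_pos: [0.5327, 0.2621, 0.2422]
tcp_rot: [0.388, 0.472, 0.753, -0.246]
contact_force: [0.2, 0.7, -2.1]
grip_width: 0.471
time_s: 28.38
tcp_pos: [0.5324, 0.2637, 0.2431]
tcp_rot: [0.323, 0.49, 0.783, -0.204]
contact_force: [0.5, 0.3, -2.0]
grip_width: 0.471
t 28.38 p [0.5324 0.2637 0.2431] tx [-0.311  0.636 -0.707] ty [ 0.9    0.437 -0.003] q [ 0.07  0.68 -0.35  1.54 -0.59  1.22  0.51] F [ 0.5  0.3 -2. ] g 0.471
(array([0., 0., 0.]), array([ 0. , -0. ,  0.2]))
[0.53341602 0.25832237 0.24981587]
```

View pics/o21.png

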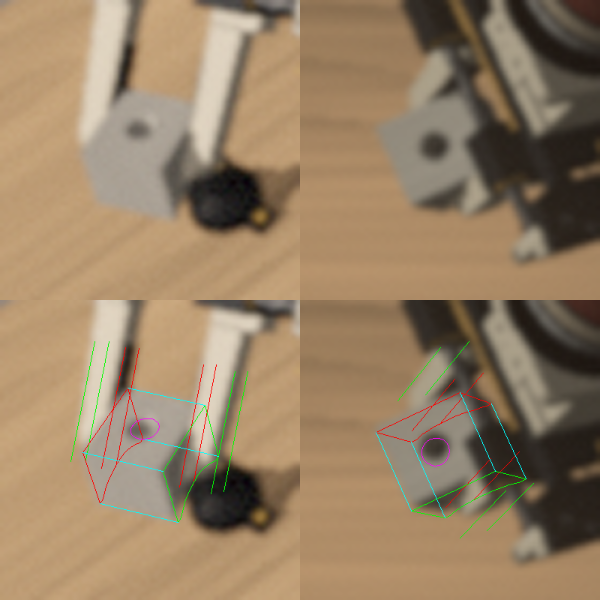

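View pics/side22.png

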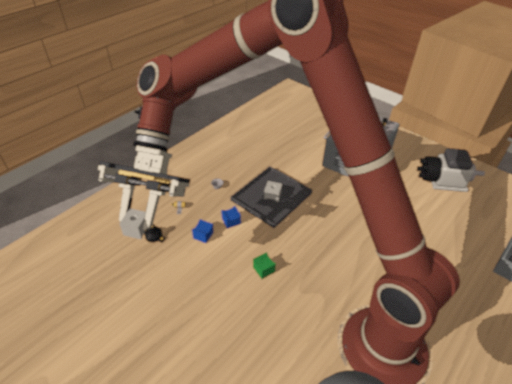

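View pics/top22.png

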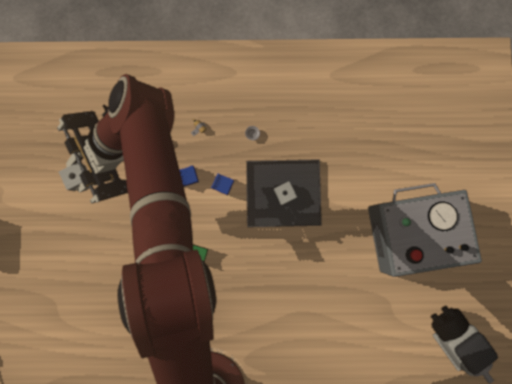

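```bash
python3 -c "
from h import *
c=np.array([.5334,.2583,.25]);out=[]
for n in('side','top'):
  u=proj(n,c)[0];x0,y0=(u-22).astype(int);print(n,x0,y0);im=cv2.imread('pics/%s22.png'%n);out.append(cv2.resize(im[y0:y0+44,x0:x0+44],(400,400),interpolation=cv2.INTER_CUBIC))
cv2.imwrite('pics/o23.png',np.hstack(out))"
```

```text
side 114 201
top 54 155
```

View pics/o23.png

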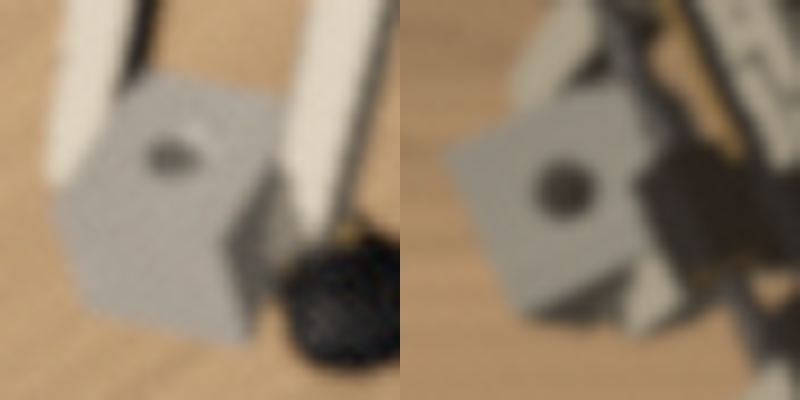

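```bash
python3 -c "
from h import *
s=400/44
L={'A':(22,23,20),'B':(22,-23,20),'C':(-22,-23,20),'D':(-22,23,20),'E':(22,23,-20),'F':(-22,23,-20),'H':(0,0,20)}
it=[('side',(114,201),'A',(52,195)),('side',(114,201),'B',(145,72)),('side',(114,201),'C',(285,100)),('side',(114,201),'D',(226,240)),('side',(114,201),'E',(85,305)),('side',(114,201),'F',(250,343)),
('top',(54,155),'A',(45,155)),('top',(54,155),'B',(230,85)),('top',(54,155),'D',(125,315)),('top',(54,155),'H',(165,188))]
x=np.cross(up,h_a);Rb=R.from_matrix(np.c_[x,np.cross(up,x),up])
def f(p):
  r=R.from_rotvec(p[3:6])*Rb;e=[]
  for n,o,k,uv in it:
    q=proj(n,r.apply(np.array(L[k])/1000)+p[:3])[0]; e.append(q-((np.array(uv)+.5)/s-.5+o)-(p[6:8] if n=='side' else 0))
  return np.concatenate(e+[p[6:8]*.3])
q=least_squares(f,[.533,.258,.25,0,0,0,0,0],loss='soft_l1')
print(q.x[:3].round(4),np.degrees(q.x[3:6]).round(1),q.x[6:],f(q.x)[:-2].reshape(-1,2).round(1).tolist())
"
```

```text
[0.536  0.2591 0.2467] [1.2 0.7 0.6] [0.24133348 1.09756019] [[-0.2, 0.3], [-0.2, -0.9], [2.5, -0.0], [-0.6, -0.4], [-0.0, 0.4], [0.0, 0.4], [0.2, -0.1], [-0.5, -1.9], [-0.3, 0.5], [1.0, 0.6]]
```

```bash
python3 -m inch '[[[0,0,0,0,0,0,0.3],[0,0,0,0,0,0,0.3],[0,0,0,0,0,0,0.3],[0,0,0,0,0,0,0.3]]]' && python3 -c "
from h import *
from station import bot
show();print(np.abs(monitor.get_obs()['qvel']).max())
print(bot.hand_in())"
```

```text
time_s: 29.08
tcp_pos: [0.5332, 0.2632, 0.2436]
tcp_rot: [0.323, 0.491, 0.783, -0.204]
contact_force: [-0.7, -0.1, -1.6]
grip_width: 0.469
t 29.07 p [0.5332 0.2632 0.2436] tx [-0.309  0.637 -0.706] ty [ 0.9    0.436 -0.001] q [ 0.07  0.68 -0.35  1.54 -0.59  1.22  0.51] F [-0.7 -0.1 -1.6] g 0.469
0.0020787438949775457
the job is handed in; nothing more can be done
None
```

I tipped pole_a hole-up, set it down in the middle of the tray and let go. I then turned pole_b over in two 90° steps, standing it on its side on the bench to regrasp it. It was handed in at 29.1 s, held hole-up in the gripper.

**pole_a:** The last pictures show it standing flat in the tray with its hole on top. It touched down at about 5–10 N.

**pole_b:** Its underside is about 22 cm above the bench, the joints were still, and the only load on the wrist was the block's weight. A fit to both cameras gave a tilt of about 1.4°, and with some fitted points out by 2 pixels or more that is within the fit's error. The tool's own orientation showed no tilt.

**Left alone:** The condenser, retainer and both blue blocks are where they were in the last pictures from both cameras. The arm hid the coil cap from above and part of the green block, but both look unmoved from the side camera.

**Disagreements:**
- The fingertips appeared about 22 mm further back along the tool than the reported TCP implied. I trusted the cameras for every grasp.
- Floor contact in the tray came about 3 mm earlier than I calculated.
- Position readings wandered by a few millimetres.

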